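Wash a batch of bearing caps: load, tip, switch on

TASK

Lay all the bearing caps from the cardboard sheet in the parts washer's tipping tray, then raise the tray by its bar to tip them all together into the hopper and lower it fully back down. Then take the flat screwdriver from its rack, start the washer by turning the slotted switch with it a quarter turn clockwise, as far as it goes, and stand the screwdriver back in its rack. Leave the piston and the spanner where they are.

Things in the scene. Friction and masses are not known exactly. Their poses are not given: they have to be found in the camera images.
- cap1: engine main-bearing cap, a plain dark steel saddle block: 80 mm long (its x), 26 mm thick (its y), 32 mm high (its z), 0.2 to 0.4 kg. A 16 mm high bridge over the full length, on two feet 18 mm long and 16 mm high at the ends (44 mm gap under the bridge). Origin: centre of the underside; it starts standing on its feet on the cardboard sheet (mat). May be absent.
- cap2: engine main-bearing cap, a plain dark steel saddle block: 80 mm long (its x), 26 mm thick (its y), 32 mm high (its z), 0.2 to 0.4 kg. A 16 mm high bridge over the full length, on two feet 18 mm long and 16 mm high at the ends (44 mm gap under the bridge). Origin: centre of the underside; it starts standing on its feet on the cardboard sheet (mat). May be absent.
- cap3: engine main-bearing cap, a plain dark steel saddle block: 80 mm long (its x), 26 mm thick (its y), 32 mm high (its z), 0.2 to 0.4 kg. A 16 mm high bridge over the full length, on two feet 18 mm long and 16 mm high at the ends (44 mm gap under the bridge). Origin: centre of the underside; it starts standing on its feet on the cardboard sheet (mat). May be absent.
- cap4: engine main-bearing cap, a plain dark steel saddle block: 80 mm long (its x), 26 mm thick (its y), 32 mm high (its z), 0.2 to 0.4 kg. A 16 mm high bridge over the full length, on two feet 18 mm long and 16 mm high at the ends (44 mm gap under the bridge). Origin: centre of the underside; it starts standing on its feet on the cardboard sheet (mat). May be absent.
- mat: fixed flat sheet of cardboard, 250 (x) by 220 (y) by 3 mm thick, on the bench, on the robot's left or right; origin: centre of its underside. The caps start on it.
- washer: fixed grey parts washer. Origin on the bench below the tray's hinge line; x points from tray to hopper (about away from the robot), y along the hinge. Hopper: open box at x 8 to 168 mm, 240 mm wide inside, side and far walls 10 mm thick, 140 mm high, front wall 114 mm high. The tray in front stands on two legs at x -125, y +/-95 mm; below its bar all is free.
- tray (a joint): tipping tray, hinged on the hopper's front rim (hinge line along the washer's y, 120 mm above the bench). 0 = level, down; grows as the bar side is lifted, stop at 1.25 rad. It falls back slowly (damped) if let go; full, the bar takes about 10 N to lift. Open towards the hopper, so that caps slide out when it is tipped steeply (60 degrees or more).
- tray_floor (a point): centre of the tray's floor, on its upper face; turns with the tray; when level its axes are the washer's. Inside 126 (x) by 222 (y) mm; three walls 20 mm above the floor (bar side and both ends), none towards the hopper.
- tray_bar (a point): middle of the tray's lifting bar: round steel, 12 mm diameter, 120 mm long along the tray's y, 192 mm from the hinge line towards the robot and, tray level, 128 mm above the bench; 54 mm clear between bar and tray; on two thin arms 55 mm either side of the middle. Turns with the tray.
- hopper_floor (a point): centre of the hopper's inner floor, 12 mm above the bench; the axes are the washer's.
- station: fixed control station, a 220 (x) by 110 (y) mm base plate on the bench at the side opposite the cardboard sheet. At x +55 mm a grey switch box 100 mm square, top 50 mm above the bench; at x -60 mm a wooden screwdriver rack (70 by 80 mm, top 100 mm above the bench). Origin: centre of its underside.
- switch (a joint): slotted steel rotary switch on top of the switch box, turning about the vertical. 0 = first position (slot along the station's x), grows clockwise seen from above, stop at 1.571 rad (slot along the station's y). Some friction (0.05 N m), stays where it is left.
- slot (a point): middle of the switch's slot at its mouth, 66.5 mm above the bench; x along the slot, turns with the switch. The slot is 26 mm long, 7 mm wide and 11 mm deep, its long edges bevelled, open upwards, closed at the ends.
- rack_hole (a point): centre of the rack's round through hole (24 mm diameter), at the rack's upper face, 100 mm above the bench; the rack's plate is 16 mm thick and open below.
- driver: flat screwdriver, 0.14 kg, standing in the rack hole blade down, yaw within about 0.5 rad of the station's. Square black handle 26 by 26 mm, 6 to 86 mm above its origin, faces square to its x and y; round bolster 40 mm diameter, 6 mm thick, rests on the rack. Origin: centre of the bolster's underside; z up along the handle. Steel shank 9 mm diameter below.
- driver_tip (a point): end of the screwdriver's blade, 85 mm below the driver's origin on its axis. The blade is 18 mm wide (along the driver's x), 3.5 mm thick (along y) and 22 mm long.
- piston: bystander: aluminium piston, 80 mm diameter, 60 mm high, standing on the bench; origin at its underside.
- spanner: bystander: steel spanner, 160 mm long, 8 mm thick, lying on the bench; origin at its middle.

How it is judged:
By the outcome, as a careful person would: the job done as asked, in the order asked, and still so for the second after the job is handed in, with the robot touching nothing.
Of cap1, cap2, cap3, cap4 only 2 to 4 are there at a start; the rules pass over those that are not, and their reading is None.
At some moment in a run one of cap1, cap2, cap3, cap4 may be knocked a few centimetres aside while the robot is not near it.
It also fails if it takes over 210 s, if anything falls off the work surface, if the arm or the gripper's body presses on something with over 40 N, if the wrist force passes 120 N, or if a joint passes its speed limit or range.

ROBOT

A 6-joint arm with a two-finger parallel gripper is mounted at the origin on the work surface. World frame = base frame: x ahead of the robot, y to its left, z up, the work surface at z = 0. Lengths are in m, angles in degrees, forces in N, time in s.
With the tool pointing down it reaches from about 0.3 to 0.75 m from the base axis. Payload 8.5 kg.
Tool frame: the origin (TCP) lies on the centre line of the jaws, within the pads' length; the fingertips stand env.tips_ahead ahead of it and the grasp point (between the pads) lies 8 mm behind it (env.tips_ahead is the distance from the TCP to the fingertips, in m); z points along the fingers, y is the direction in which the jaws open and shut (so a half turn about z gives the same grasp; the last joint's range is limited). The gripper opens to 85 mm and grips with 20 to 120 N. Pads are 22 mm wide; open, the fingers measure 114 mm over their backs; the gripper's body (76 mm by 85 mm) begins 54 mm behind the grasp point. The pads swing forward as they close: fully open they stand 13 mm farther back than shut.
Start: joints at [56.935, 21.807, 74.336, -0, 83.858, -12.336], TCP at [0.195, 0.514, 0.242] pointing down, gripper open.
Joint ranges: [-178.18, 178.18], [-50.72, 133.34], [12.68, 142.11], [-81.47, 261.47], [9.98, 163.14], [-165.26, 165.26]. Speed limits (degrees/s): [136.94, 136.94, 180, 180, 180, 180].

INTERFACE

Orientations are given as a 3x3 rotation matrix whose columns are the frame's x, y, z axes.
In Python, from rig import env gives the robot as it stands.
- The arm moves only by the tool servo_tool, never from a script. Its argument "commands" is a list of rows, each an object with "linear": the shift along the tool's x, y, z in mm, a list of three; "angular": the turn, a rotation vector about the tool's x, y, z in degrees, a list of three; "gripper": the opening, from -1 (shut) to 1 (fully open). In form: [{"linear": [x, y, z], "angular": [rx, ry, rz], "gripper": gripper}, ...]. A call has 1 to 20 rows; each row is the pose to reach, as a shift and turn from the pose commanded when the call began, along the tool's axes at that moment; what a row does not reach only later rows make up. A row lasts 1/10 s, in which the tool goes at most 50 mm and 8.59 degrees, less where a joint would pass 70% of its speed; a pose out of reach is approached as far as the arm can. A call with a gripper value outside its range is refused whole. The fingers move at their own pace and stop on an object; "force" is the grip in N (left out, the last holds). Time passes only in rows, so rows that repeat a pose let the fingers close. It gives the time, the measured TCP pose, the force and the opening at its end, in the units of the state.
- env.observe(): the state, without advancing time (a new reading comes with each control period).
- env.get_image(name): name is "side" or "top"; returns a dict with "frame" (400x640x3 uint8, blue, green, red), "fx", "fy", "cx", "cy" (pixels), "k1" (the pictures are not rectified: a ray, as slopes to the right and down, at radius r is drawn at 1 + k1 r^2 times it, then the intrinsics apply), "cam_to_world" (4x4, takes a point from camera to world coordinates). Camera axes: x right, y up, looking along -z (the intrinsics and any distortion apply to the point x, -y, -z); pixel columns grow to the right and rows downward; lengths in m; the calibration is good to about 2 mm. A picture is of the moment at which its call begins. There is no depth.
- env.close_job(): hands the job in, once; it reports no verdict.
Trained networks look in a picture, given as the dict that the camera call returned (one of the last four; its "shot" number tells which), for a name from the list of things; names that differ only in an ending like _2 or _b are one class to them, and where a whole thing is asked for, a point or a joint stands for the part that bears it (a point fixed in the world has none). Each returns a list of dicts, best first, with "confidence" (0 to 1); they miss things now and then, are a little off and sometimes report something else, mostly with a low value. They report only what shows in the picture. A call takes as long as a camera call.
- env.trace(picture, query): "pixels" (400x640 bool, what is visible of it) and "extent" ([left, top, right, bottom] in pixels, round what is visible of it).
The state is a dict: "time_s": time; "q": joint angles; "qvel": joint speeds; "joint_efforts": joint torques, N m; "position": TCP position; "tool_rot": TCP orientation; "ft_force": force on the tool from outside, world axes, zero at the start; "wrist_torque": the same for the moment, N m; "grip_width": finger opening in m.
Only numpy, scipy, OpenCV 4.12 (cv2) and the standard library are available. Lean on these libraries where they do the work, as an engineer would, in place of code of your own. Each camera call takes 0.05 s, during which the arm holds its last target.

## Working session

There is one attempt and no reset: what is moved stays moved. The work goes in short steps, Python scripts to look and compute and a tool call to move; the robot and the scene stay as the last step left them, time stands still between calls to the robot, and variables do not carry over. Pictures are saved under pics/ and viewed, and the job is handed in when it is done.

Besides the shell and the picture viewer there is one more tool, called after "Request:" as name([rows], argument=value, ...), one row to a line, values as JSON. servo_tool: Moves the arm, as the interface text tells. Its arguments: {"type":"object","properties":{"commands":{"type":"array","items":{"type":"object","properties":{"linear":{"type":"array","items":{"type":"number"}},"angular":{"type":"array","items":{"type":"number"}},"gripper":{"type":"number"}}}},"force":{"type":"number"}},"required":["commands"]}

```bash
ls; mkdir -p pics
python3 - <<'E'
from rig import env
import cv2
print(env.observe(), env.tips_ahead)
for n in("side","top"):
    p=env.get_image(n); cv2.imwrite(f"pics/{n}0.png",p["frame"]); print(n,p["fx"],p["fy"],p["cx"],p["cy"],p["k1"],p["cam_to_world"],p["shot"])
E
```

```text
pics
{'time_s': 0.0, 'q': array([ 5.69351476e+01,  2.18418065e+01,  7.43866570e+01,  3.10289151e-03,
        8.38580407e+01, -1.23359105e+01]), 'qvel': array([-0.07833989,  0.01279246,  0.05219908,  0.02282815,  0.01935468,
        0.04409575]), 'joint_efforts': array([-6.22458683e-04, -4.48474932e+01, -2.31276208e+01, -2.03169338e-04,
        4.87653495e-03, -1.27170108e-05]), 'position': array([0.19450259, 0.51415514, 0.24169291]), 'tool_rot': array([[-9.35263132e-01,  3.53952143e-01, -8.68843827e-04],
       [ 3.53953010e-01,  9.35262390e-01, -1.23590125e-03],
       [ 3.75147059e-04, -1.46342276e-03, -9.99998859e-01]]), 'ft_force': array([-0.06216989, -0.35560765, -0.7434235 ]), 'wrist_torque': array([ 0.02587711, -0.01501694, -0.05079154]), 'grip_width': 0.08545731514490541} 0.011
side 464.74649700428967 464.74649700428967 322.61158671480547 200.384009959289 -0.017184080749056446 [[ 0.95609636  0.19259073 -0.22088134  0.37633951]
 [-0.29283714  0.65676343 -0.69491598 -0.75754614]
 [ 0.01123241  0.72908889  0.68432684  0.84012867]
 [ 0.          0.          0.          1.        ]] 1
top 412.9830472909133 412.9830472909133 321.01142640194246 198.85404142141826 -0.05747563517382944 [[-0.01455206  0.98811499 -0.15302616  0.41656304]
 [-0.99987935 -0.01521198 -0.00314248  0.0264493 ]
 [-0.00543297  0.15296197  0.98821714  1.1936781 ]
 [ 0.          0.          0.          1.        ]] 2
```

View pics/side0.png

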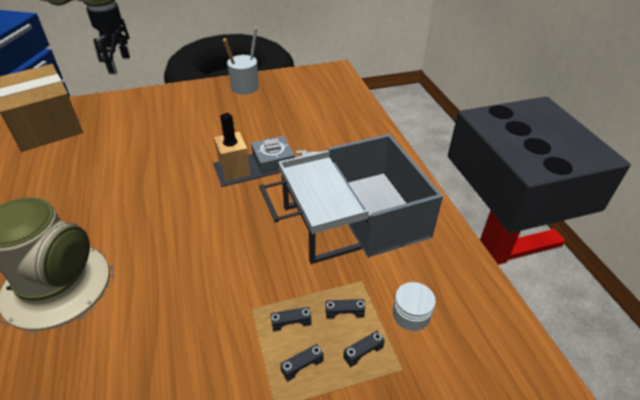

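View pics/top0.png

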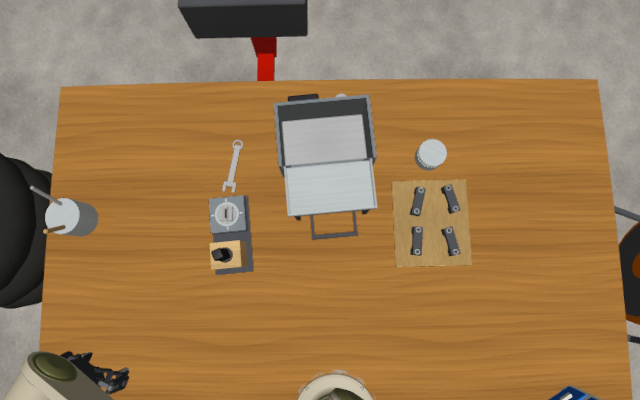

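```bash
cat > h.py <<'E'
import numpy as np, cv2
from scipy.optimize import minimize
from rig import env
def proj(p,P):
    P=np.atleast_2d(P); T=p["cam_to_world"]; c=(P-T[:3,3])@T[:3,:3]
    a=c[:,0]/-c[:,2]; b=-c[:,1]/-c[:,2]; s=1+p["k1"]*(a*a+b*b)
    return np.c_[p["fx"]*a*s+p["cx"],p["fy"]*b*s+p["cy"]]
def ray(p,u,v):
    a=(u-p["cx"])/p["fx"]; b=(v-p["cy"])/p["fy"]; x,y=a,b
    for _ in range(10):
        s=1+p["k1"]*(x*x+y*y); x,y=a/s,b/s
    T=p["cam_to_world"]; d=T[:3,:3]@np.array([x,-y,-1]); return T[:3,3],d
def onz(p,u,v,z):
    o,d=ray(p,u,v); return o+d*(z-o[2])/d[2]
def box(x0,x1,y0,y1,z0,z1):
    return np.array([[x,y,z] for x in(x0,x1) for y in(y0,y1) for z in(z0,z1)])
def tf(P,x,y,yaw,z=0):
    c,s=np.cos(yaw),np.sin(yaw); return P@np.array([[c,-s,0],[s,c,0],[0,0,1]]).T+[x,y,z]
CAP=[box(-.04,.04,-.013,.013,.016,.032),box(-.04,-.022,-.013,.013,0,.016),box(.022,.04,-.013,.013,0,.016)]
S=4
def sil(p,parts,win):
    l,t,r,b=win; m=np.zeros(((b-t)*S,(r-l)*S),np.uint8)
    for P in parts:
        q=proj(p,P); h=cv2.convexHull(q.astype(np.float32))[:,0]
        h=(h+.5-[l,t])*S-.5
        cv2.fillConvexPoly(m,np.round(h*16).astype(np.int32),255,shift=4)
    return cv2.resize(m,((r-l),(b-t)),interpolation=cv2.INTER_AREA)/255.
def fit(views,model,x0,step):
    """views: list (pic,mask bool). model(params)->parts"""
    W=[]
    for p,m in views:
        ys,xs=np.where(m); W.append((max(xs.min()-12,0),max(ys.min()-12,0),min(xs.max()+13,640),min(ys.max()+13,400)))
    def f(v):
        e=0
        for (p,m),w in zip(views,W):
            e+=np.abs(sil(p,model(v),w)-m[w[1]:w[3],w[0]:w[2]]).sum()/m.sum()
        return e/len(views)
    best=None
    for k in range(2):
        x=np.array(x0 if best is None else best.x,float); sim=np.vstack([x]+[x+np.eye(len(x))[i]*step[i] for i in range(len(x))])
        best=minimize(f,x,method="Nelder-Mead",options=dict(initial_simplex=sim,xatol=1e-4,fatol=1e-4,maxiter=300))
    return best.x,best.fun
def comps(views): pass
def caps(tag=None,verbose=True):
    """find caps lying/standing on mat"""
    out=[]
    pt=env.get_image("top"); ps=env.get_image("side")
    tt=env.trace(pt,"cap1"); ss=env.trace(ps,"cap1")
    if tag:
        for n,p in(("top",pt),("side",ps)): cv2.imwrite(f"pics/{tag}_{n}.png",p["frame"])
    return pt,ps,tt,ss
E
python3 - <<'E'
from h import *
pics={n:env.get_image(n) for n in("top","side")}
import pickle
res={}
for n,p in pics.items():
    for q in["cap1","mat","washer","tray","tray_bar","station","switch","driver","piston","spanner","hopper_floor"]:
        try: L=env.trace(p,q)
        except Exception as e: print(n,q,e); continue
        res[n,q]=L
        for d in L: print(n,q,round(d["confidence"],2),d["extent"],d["pixels"].sum())
pickle.dump((pics,res),open("s0.pkl","wb"))
for n,p in pics.items():
    f=p["frame"]
    cv2.imwrite(f"pics/{n}0z.png",cv2.resize(f[60:290,180:500] if n=="top" else f[90:400,200:450],None,fx=2.5 if n=="top" else 1.9,fy=2.5 if n=="top" else 1.9,interpolation=cv2.INTER_CUBIC))
E
```

```text
top cap1 0.74 [408.3, 185.2, 424.5, 216.4] 304
top cap1 0.73 [408.4, 229.1, 419.5, 256.4] 298
top cap1 0.7 [442.5, 228.0, 458.7, 257.1] 319
top cap1 0.7 [443.6, 180.9, 459.0, 212.2] 277
top mat 0.62 [392.9, 177.0, 470.8, 268.7] 5159
top washer 0.65 [274.6, 91.4, 380.0, 238.8] 11181
top tray 0.95 [283.0, 158.0, 379.8, 238.9] 4580
top tray_bar 0.95 [285.6, 159.4, 378.5, 240.8] 4516
top station 0.89 [207.0, 194.2, 255.1, 276.8] 2871
top station 0.61 [272.9, 94.5, 377.4, 235.6] 11097
top switch 0.64 [219.6, 203.0, 236.8, 221.9] 296
top piston 0.65 [413.8, 143.2, 443.8, 171.7] 719
top piston 0.59 [223.0, 140.5, 242.8, 191.3] 384
top spanner 0.84 [224.6, 143.6, 242.2, 191.1] 292
top hopper_floor 0.63 [274.5, 94.6, 375.6, 238.9] 11244
side cap1 0.65 [323.9, 296.4, 362.1, 319.8] 665
side cap1 0.58 [340.7, 334.0, 385.0, 370.1] 773
side cap1 0.55 [271.9, 307.5, 309.5, 329.8] 677
side mat 0.76 [251.8, 281.4, 404.1, 400.0] 9509
side washer 0.67 [257.4, 132.1, 442.7, 265.0] 13999
side tray 0.9 [257.0, 149.7, 366.6, 234.1] 4655
side tray 0.59 [217.6, 133.9, 294.3, 186.1] 2768
side tray_bar 0.9 [258.7, 149.0, 369.0, 234.1] 4540
side station 0.78 [215.2, 133.7, 297.2, 185.8] 2660
side station 0.66 [218.2, 113.8, 239.3, 148.3] 417
side switch 0.65 [261.4, 142.2, 282.9, 154.7] 225
side driver 0.67 [263.0, 140.5, 284.2, 154.6] 217
side driver 0.59 [218.6, 112.2, 237.1, 147.4] 412
side driver 0.29 [340.8, 332.3, 387.0, 369.6] 765
side piston 0.62 [392.1, 284.1, 438.3, 331.6] 1666
side hopper_floor 0.83 [260.8, 133.1, 443.0, 265.6] 14022
side hopper_floor 0.69 [215.6, 113.2, 237.6, 147.9] 439
```

View pics/top0z.png

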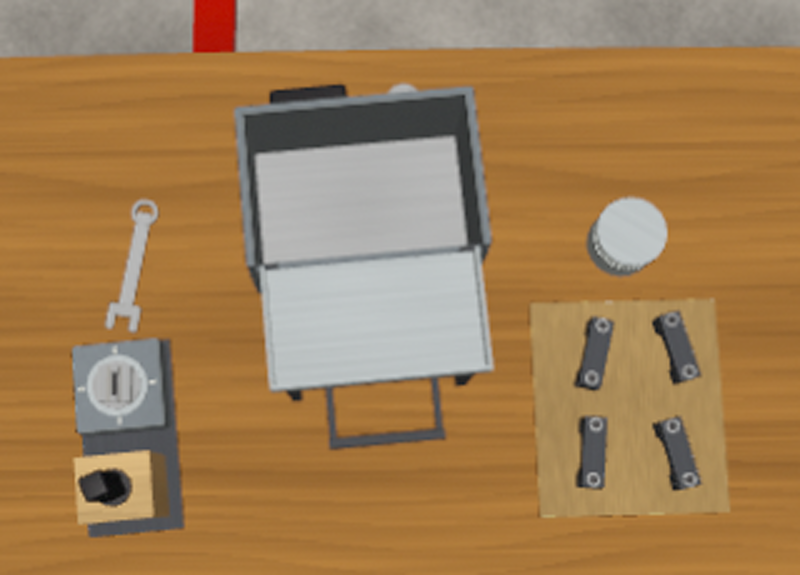

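View pics/side0z.png

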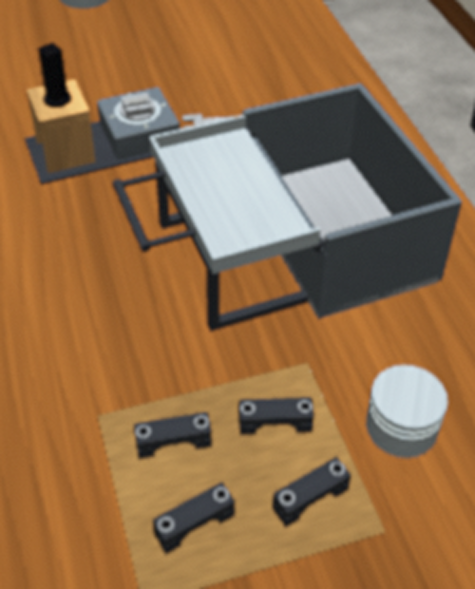

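```bash
cat >> h.py <<'E'
WASH=[box(8,168,-130,130,0,12),box(-2,8,-130,130,0,114),box(168,178,-130,130,0,140),box(-2,178,-130,-120,0,140),box(-2,178,120,130,0,140)]
TRAY=[box(-132,0,-115,115,114,120),box(-132,-128,-115,115,114,140),box(-132,0,-115,-111,114,140),box(-132,0,111,115,114,140)]
BAR=[box(-198,-186,-60,60,122,134),box(-192,-130,-58,-52,122,134),box(-192,-130,52,58,122,134)]
LEG=[box(-131,-119,-101,-89,0,114),box(-131,-119,89,101,0,114)]
W4=[b/1000. for b in WASH+TRAY+BAR+LEG]
STA=[b/1000. for b in [box(-110,110,-55,55,0,6),box(5,105,-50,50,0,50),box(-95,-25,-40,40,0,100)]]
def draw(img,p,parts,col=(0,255,0),off=(0,0),k=1.):
    for P in parts:
        h=cv2.convexHull(proj(p,P).astype(np.float32))[:,0]
        h=(h+.5-off)*k-.5
        cv2.polylines(img,[np.round(h*16).astype(np.int32)],True,col,1,cv2.LINE_AA,shift=4)
E
python3 - <<'E'
from h import *
import pickle
pics,res=pickle.load(open("s0.pkl","rb")); t,s=pics["top"],pics["side"]
capf=lambda v:[tf(P,v[0],v[1],v[2],.003) for P in CAP]
C=[]
for d in res["top","cap1"]:
    m=d["pixels"]; ys,xs=np.where(m); g=onz(t,xs.mean(),ys.mean(),.025)
    w=np.array([onz(t,u,v,.025)[:2] for u,v in zip(xs,ys)]); ev,V=np.linalg.eigh(np.cov(w.T)); a=np.arctan2(V[1,1],V[0,1])
    views=[(t,m)]
    pr=proj(s,[[g[0],g[1],.02]])[0]
    for e in res["side","cap1"]:
        y2,x2=np.where(e["pixels"])
        if np.hypot(x2.mean()-pr[0],y2.mean()-pr[1])<15: views.append((s,e["pixels"]))
    x,f=fit(views,capf,[g[0],g[1],a],[.004,.004,.1]); print(len(views),x[:2],np.degrees(x[2]),f); C.append(x)
wf=lambda v:[tf(P,*v) for P in W4]
x,f=fit([(t,res["top","washer"][0]["pixels"]),(s,res["side","washer"][0]["pixels"])],wf,[.56,0.01,-.05],[.02,.02,.05]); print("washer",x,np.degrees(x[2]),f);W=x
sf=lambda v:[tf(P,*v) for P in STA]
x,f=fit([(t,res["top","station"][0]["pixels"]),(s,res["side","station"][0]["pixels"])],sf,[.45,.25,0],[.02,.02,.05]); print("station",x,np.degrees(x[2]),f);St=x
pickle.dump((C,W,St),open("p0.pkl","wb"))
for n,p in pics.items():
    off,k,sl=((180,60),2.5,np.s_[60:290,180:500]) if n=="top" else ((200,90),1.9,np.s_[90:400,200:450])
    im=cv2.resize(p["frame"][sl],None,fx=k,fy=k,interpolation=cv2.INTER_CUBIC)
    for c in C: draw(im,p,capf(c),off=off,k=k)
    draw(im,p,wf(W),off=off,k=k); draw(im,p,sf(St),(0,0,255),off=off,k=k)
    cv2.imwrite(f"pics/{n}0f.png",im)
E
```

```text
2 [ 0.58936895 -0.24770813] 165.8027557413396 0.1182284756007666
2 [ 0.47561844 -0.23876754] 173.3572640373568 0.14523080176723868
1 [ 0.47207296 -0.33635959] -165.4698424950039 0.1029811297559776
2 [ 0.59555903 -0.34543415] -164.8304298293888 0.17757882179683815
washer [0.6793944  0.01045469 0.07366944] 4.2209477466725005 0.05959533428521133
station [0.50180396 0.28976695 0.08284178] 4.746484078227438 0.1629002770515528
```

View pics/top0f.png

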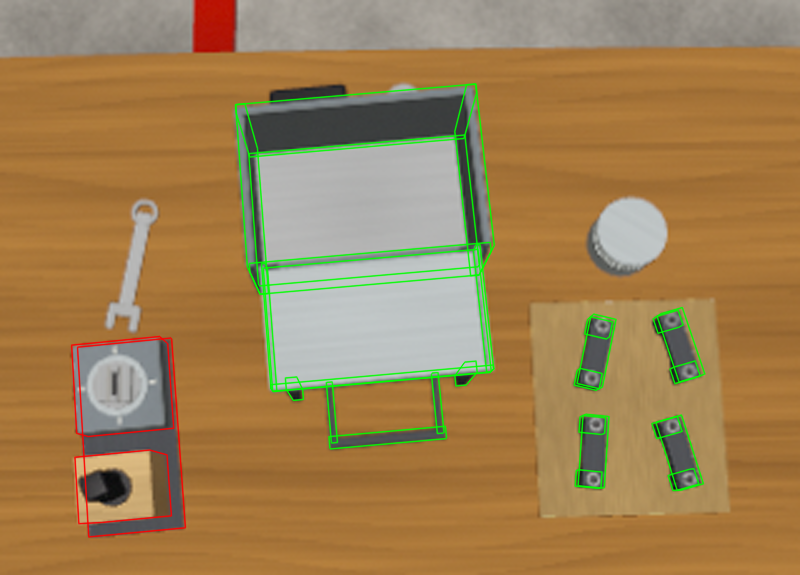

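View pics/side0f.png

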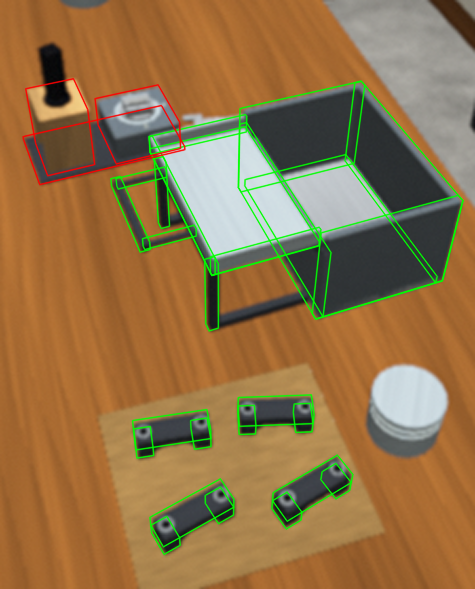

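```bash
cat >> h.py <<'E'
from scipy.spatial.transform import Rotation as Ro
def move(x,y,z,a=None,tilt=None):
    """print shift/turn in tool axes from the measured pose to target TCP (m), jaw direction a deg"""
    o=env.observe(); R=o["tool_rot"]
    if a is None: T=R
    else:
        r=np.radians(a); Y=np.array([np.cos(r),np.sin(r),0]); Z=np.array([0,0,-1.]); T=np.c_[np.cross(Y,Z),Y,Z]
        if tilt is not None: T=tilt@T
    l=R.T@(np.array([x,y,z])-o["position"])*1000; w=Ro.from_matrix(R.T@T).as_rotvec(degrees=True)
    print("lin",np.round(l,1),"ang",np.round(w,1),"t",round(o["time_s"],1),"pos",np.round(o["position"],4),"q",np.round(o["q"],0),"w",round(o["grip_width"],4),"f",np.round(o["ft_force"],1))
def caplook(tag,near=None):
    """fit all caps on mat"""
    pt=env.get_image("top"); ps=env.get_image("side")
    tt=env.trace(pt,"cap1"); ss=env.trace(ps,"cap1"); C=[]
    capf=lambda v:[tf(P,v[0],v[1],v[2],.003) for P in CAP]
    for d in tt:
        m=d["pixels"]; ys,xs=np.where(m); g=onz(pt,xs.mean(),ys.mean(),.025)
        if g[1]>-.16 or m.sum()<150: continue
        w=np.array([onz(pt,u,v,.025)[:2] for u,v in zip(xs,ys)]); ev,V=np.linalg.eigh(np.cov(w.T)); a=np.arctan2(V[1,1],V[0,1])
        views=[(pt,m)]; pr=proj(ps,[[g[0],g[1],.02]])[0]
        for e in ss:
            y2,x2=np.where(e["pixels"])
            if np.hypot(x2.mean()-pr[0],y2.mean()-pr[1])<12 and len(views)<2: views.append((ps,e["pixels"]))
        x,f=fit(views,capf,[g[0],g[1],a],[.004,.004,.1])
        print("cap",np.round(x[:2],4),"jaw",round((np.degrees(x[2])+90)%180,1),"err",round(f,2),len(views),"conf",round(d["confidence"],2)); C.append(x)
    for n,p in(("top",pt),("side",ps)):
        off,k,sl=((180,60),2.5,np.s_[60:290,180:500]) if n=="top" else ((200,90),1.9,np.s_[90:400,200:450])
        im=cv2.resize(p["frame"][sl],None,fx=k,fy=k,interpolation=cv2.INTER_CUBIC)
        for c in C: draw(im,p,capf(c),off=off,k=k)
        cv2.imwrite(f"pics/{tag}_{n}.png",im)
    return C
E
python3 -c "
from h import *
move(.4756,-.2388,.14,83.4)"
```

```text
lin [-529.3 -605.   102.3] ang [  0.    0.  -14.1] t 1.3 pos [0.1946 0.5144 0.2423] q [ 57.  22.  74.  -0.  84. -12.] w 0.0853 f [-0.1  0.1 -0.2]
```

Request:
servo_tool([
  {"linear": [-529, -605, 60], "angular": [0, 0, -14], "gripper": 1},
  {"linear": [-529, -605, 60], "angular": [0, 0, -14], "gripper": 1},
  {"linear": [-529, -605, 60], "angular": [0, 0, -14], "gripper": 1},
  {"linear": [-529, -605, 60], "angular": [0, 0, -14], "gripper": 1},
  {"linear": [-529, -605, 60], "angular": [0, 0, -14], "gripper": 1},
  {"linear": [-529, -605, 60], "angular": [0, 0, -14], "gripper": 1},
  {"linear": [-529, -605, 60], "angular": [0, 0, -14], "gripper": 1},
  {"linear": [-529, -605, 60], "angular": [0, 0, -14], "gripper": 1},
  {"linear": [-529, -605, 60], "angular": [0, 0, -14], "gripper": 1},
  {"linear": [-529, -605, 60], "angular": [0, 0, -14], "gripper": 1},
  {"linear": [-529, -605, 60], "angular": [0, 0, -14], "gripper": 1},
  {"linear": [-529, -605, 60], "angular": [0, 0, -14], "gripper": 1},
  {"linear": [-529, -605, 60], "angular": [0, 0, -14], "gripper": 1},
  {"linear": [-529, -605, 60], "angular": [0, 0, -14], "gripper": 1},
  {"linear": [-529, -605, 60], "angular": [0, 0, -14], "gripper": 1},
  {"linear": [-529, -605, 60], "angular": [0, 0, -14], "gripper": 1},
  {"linear": [-529, -605, 60], "angular": [0, 0, -14], "gripper": 1},
  {"linear": [-529, -605, 60], "angular": [0, 0, -14], "gripper": 1},
  {"linear": [-529, -605, 60], "angular": [0, 0, -14], "gripper": 1},
  {"linear": [-529, -605, 60], "angular": [0, 0, -14], "gripper": 1},
])

```text
time_s: 3.3
position: [0.475, -0.2373, 0.1827]
tool_rot: [[-0.993, 0.116, 0.0], [0.116, 0.993, 0.0], [-0.0, 0.0, -1.0]]
ft_force: [0.8, 0.6, 0.0]
grip_width: 0.0854
```

```bash
python3 -c "
from h import *
caplook('c1')
move(.4756,-.2388,.019,83.4)"
```

```text
cap [ 0.5893 -0.2472] jaw 75.4 err 0.14 2 conf 0.78
lin [ -0.4  -0.8 163.7] ang [-0.   0.  -0.1] t 3.5 pos [ 0.4752 -0.238   0.1827] q [ -39.   23.   83.   -0.   74. -123.] w 0.0854 f [ 0.5  1.4 -0.2]
```

Request:
servo_tool([
  {"linear": [0, -1, 45], "gripper": 1},
  {"linear": [0, -1, 90], "gripper": 1},
  {"linear": [0, -1, 130], "gripper": 1},
  {"linear": [0, -1, 155], "gripper": 1},
  {"linear": [0, -1, 163], "gripper": 1},
  {"linear": [0, -1, 163], "gripper": 1},
  {"linear": [0, -1, 163], "gripper": -1},
  {"linear": [0, -1, 163], "gripper": -1},
  {"linear": [0, -1, 163], "gripper": -1},
  {"linear": [0, -1, 163], "gripper": -1},
  {"linear": [0, -1, 163], "gripper": -1},
  {"linear": [0, -1, 163], "gripper": -1},
  {"linear": [0, -1, 163], "gripper": -1},
  {"linear": [0, -1, 163], "gripper": -1},
], force=50)

```text
validation failed for argument at $.co...
```

Request:
servo_tool([
  {"linear": [0, -1, 45], "angular": [0, 0, 0], "gripper": 1},
  {"linear": [0, -1, 90], "angular": [0, 0, 0], "gripper": 1},
  {"linear": [0, -1, 130], "angular": [0, 0, 0], "gripper": 1},
  {"linear": [0, -1, 155], "angular": [0, 0, 0], "gripper": 1},
  {"linear": [0, -1, 163], "angular": [0, 0, 0], "gripper": 1},
  {"linear": [0, -1, 163], "angular": [0, 0, 0], "gripper": 1},
  {"linear": [0, -1, 163], "angular": [0, 0, 0], "gripper": -1},
  {"linear": [0, -1, 163], "angular": [0, 0, 0], "gripper": -1},
  {"linear": [0, -1, 163], "angular": [0, 0, 0], "gripper": -1},
  {"linear": [0, -1, 163], "angular": [0, 0, 0], "gripper": -1},
  {"linear": [0, -1, 163], "angular": [0, 0, 0], "gripper": -1},
  {"linear": [0, -1, 163], "angular": [0, 0, 0], "gripper": -1},
], force=50)

```text
time_s: 4.7
position: [0.4754, -0.2399, 0.0202]
tool_rot: [[-0.993, 0.117, 0.001], [0.117, 0.993, -0.001], [-0.001, -0.001, -1.0]]
ft_force: [-1.0, 1.7, 6.4]
grip_width: 0.025
```

```bash
cat >> h.py <<'E'
WX=(0.6794,0.0105,np.radians(4.22))
def w2w(x,y,z): return tf(np.array([[x,y,z]]),*WX)[0]
E
python3 -c "
from h import *
for y in(-.075,-.025,.025,.075): print(y,w2w(-.067,y,.0))
p=w2w(-.067,.075,.2); move(*p,94.2)"
```

```text
-0.075 [ 0.61810062 -0.06922695  0.        ]
-0.025 [ 0.6144213 -0.0193625  0.       ]
0.025 [0.61074199 0.03050194 0.        ]
0.075 [0.60706267 0.08036638 0.        ]
lin [ -93.5  333.3 -180. ] ang [ -0.1   0.1 -10.9] t 4.7 pos [ 0.4754 -0.2399  0.0202] q [ -40.   35.   94.   -0.   51. -123.] w 0.025 f [-1.   1.7  6.4]
```

Request:
servo_tool([
  {"linear": [0, 0, -40], "angular": [0, 0, 0], "gripper": -1},
  {"linear": [0, 0, -90], "angular": [0, 0, 0], "gripper": -1},
  {"linear": [0, 0, -140], "angular": [0, 0, 0], "gripper": -1},
  {"linear": [0, 0, -180], "angular": [0, 0, 0], "gripper": -1},
  {"linear": [-15, 45, -180], "angular": [0, 0, -2], "gripper": -1},
  {"linear": [-27, 93, -180], "angular": [0, 0, -4], "gripper": -1},
  {"linear": [-40, 141, -180], "angular": [0, 0, -6], "gripper": -1},
  {"linear": [-54, 189, -180], "angular": [0, 0, -8], "gripper": -1},
  {"linear": [-67, 237, -180], "angular": [0, 0, -10], "gripper": -1},
  {"linear": [-80, 285, -180], "angular": [0, 0, -11], "gripper": -1},
  {"linear": [-90, 322, -180], "angular": [0, 0, -11], "gripper": -1},
  {"linear": [-93, 333, -180], "angular": [0, 0, -11], "gripper": -1},
  {"linear": [-93, 333, -180], "angular": [0, 0, -11], "gripper": -1},
  {"linear": [-93, 333, -180], "angular": [0, 0, -11], "gripper": -1},
])

```text
time_s: 6.1
position: [0.6061, 0.0792, 0.199]
tool_rot: [[-0.997, -0.074, -0.001], [-0.074, 0.997, -0.0], [0.001, -0.0, -1.0]]
ft_force: [-0.1, -0.9, -2.6]
grip_width: 0.0253
```

```bash
python3 -c "
from h import *
p=w2w(-.067,.075,.138); move(*p,94.2)
for n in ('top','side'): cv2.imwrite('pics/pl1_%s.png'%n,env.get_image(n)['frame'])"
```

```text
lin [-1.1  1.1 61. ] ang [-0.  -0.1  0. ] t 6.1 pos [0.6061 0.0792 0.199 ] q [ -4.  30.  68.  -0.  82. -98.] w 0.0253 f [-0.1 -0.9 -2.6]
```

View pics/pl1_side.png

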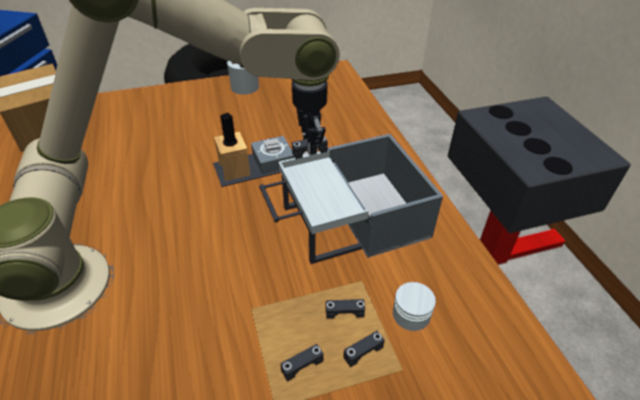

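Request:
servo_tool([
  {"linear": [-1, 1, 30], "angular": [0, 0, 0], "gripper": -1},
  {"linear": [-1, 1, 50], "angular": [0, 0, 0], "gripper": -1},
  {"linear": [-1, 1, 57], "angular": [0, 0, 0], "gripper": -1},
  {"linear": [-1, 1, 59], "angular": [0, 0, 0], "gripper": -1},
  {"linear": [-1, 1, 61], "angular": [0, 0, 0], "gripper": -1},
  {"linear": [-1, 1, 61], "angular": [0, 0, 0], "gripper": -1},
])

```text
time_s: 6.8
position: [0.6079, 0.0809, 0.1393]
tool_rot: [[-0.997, -0.074, 0.002], [-0.074, 0.997, -0.0], [-0.002, -0.0, -1.0]]
ft_force: [-0.0, -0.1, -1.9]
grip_width: 0.0254
```

Request:
servo_tool([
  {"linear": [0, 0, 1], "angular": [0, 0, 0], "gripper": -1},
  {"linear": [0, 0, 2], "angular": [0, 0, 0], "gripper": -1},
  {"linear": [0, 0, 2], "angular": [0, 0, 0], "gripper": -0.1},
  {"linear": [0, 0, 2], "angular": [0, 0, 0], "gripper": -0.1},
  {"linear": [0, 0, 2], "angular": [0, 0, 0], "gripper": -0.1},
  {"linear": [0, 0, 0], "angular": [0, 0, 0], "gripper": -0.1},
  {"linear": [0, 0, -30], "angular": [0, 0, 0], "gripper": -0.1},
  {"linear": [0, 0, -70], "angular": [0, 0, 0], "gripper": -0.1},
  {"linear": [0, 0, -70], "angular": [0, 0, 0], "gripper": 1},
])

```text
time_s: 7.7
position: [0.6094, 0.0812, 0.2139]
tool_rot: [[-0.997, -0.075, 0.01], [-0.075, 0.997, -0.001], [-0.01, -0.001, -1.0]]
ft_force: [0.3, -0.2, 0.1]
grip_width: 0.0516
```

```bash
python3 -c "
from h import *
C=caplook('c2')
move(.5893,-.2477,.16,75.6)
move(.5893,-.2477,.019,75.6)"
```

```text
cap [ 0.4727 -0.3369] jaw 104.2 err 0.14 2 conf 0.88
cap [ 0.5955 -0.3439] jaw 105.8 err 0.14 2 conf 0.8
cap [ 0.5898 -0.2473] jaw 74.4 err 0.16 2 conf 0.56
lin [  42.  -326.7   47.2] ang [-0.  -0.1 18.7] t 7.9 pos [0.607  0.0812 0.2072] q [ -3.  30.  67.  -0.  83. -98.] w 0.0798 f [-1.1 -0.7 -0.8]
lin [  41.7 -326.7  188.2] ang [-0.  -0.1 18.7] t 7.9 pos [0.607  0.0812 0.2072] q [ -3.  30.  67.  -0.  83. -98.] w 0.0798 f [-1.1 -0.7 -0.8]
```

View pics/c2_side.png

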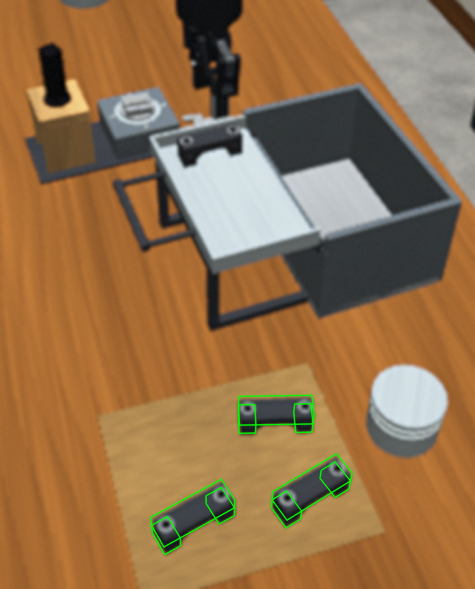

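Request:
servo_tool([
  {"linear": [6, -45, 0], "angular": [0, 0, 3], "gripper": 1},
  {"linear": [12, -93, 0], "angular": [0, 0, 7], "gripper": 1},
  {"linear": [18, -141, 0], "angular": [0, 0, 10], "gripper": 1},
  {"linear": [24, -189, 0], "angular": [0, 0, 13], "gripper": 1},
  {"linear": [31, -237, 5], "angular": [0, 0, 16], "gripper": 1},
  {"linear": [37, -285, 25], "angular": [0, 0, 18], "gripper": 1},
  {"linear": [42, -320, 50], "angular": [0, 0, 18.5], "gripper": 1},
  {"linear": [42, -326.5, 95], "angular": [0, 0, 18.5], "gripper": 1},
  {"linear": [42, -326.5, 135], "angular": [0, 0, 18.5], "gripper": 1},
  {"linear": [42, -326.5, 170], "angular": [0, 0, 18.5], "gripper": 1},
  {"linear": [42, -326.5, 187], "angular": [0, 0, 18.5], "gripper": 1},
  {"linear": [42, -326.5, 187], "angular": [0, 0, 18.5], "gripper": 1},
  {"linear": [42, -326.5, 187], "angular": [0, 0, 18.5], "gripper": -1},
  {"linear": [42, -326.5, 187], "angular": [0, 0, 18.5], "gripper": -1},
  {"linear": [42, -326.5, 187], "angular": [0, 0, 18.5], "gripper": -1},
  {"linear": [42, -326.5, 187], "angular": [0, 0, 18.5], "gripper": -1},
  {"linear": [42, -326.5, 187], "angular": [0, 0, 18.5], "gripper": -1},
  {"linear": [42, -326.5, 187], "angular": [0, 0, 18.5], "gripper": -1},
])

```text
time_s: 9.7
position: [0.5903, -0.2477, 0.0224]
tool_rot: [[-0.969, 0.246, 0.001], [0.246, 0.969, -0.001], [-0.002, -0.001, -1.0]]
ft_force: [-1.5, 0.1, 6.4]
grip_width: 0.0252
```

```bash
python3 -c "
from h import *
p=w2w(-.067,.025,.2); move(*p,94.2)
p=w2w(-.067,.025,.1380); move(*p,94.2)"
```

```text
lin [  48.2  274.6 -177.9] ang [ -0.    0.1 -18.4] t 9.7 pos [ 0.5903 -0.2477  0.0224] q [ -33.   43.   75.   -0.   62. -109.] w 0.0252 f [-1.5  0.1  6.4]
lin [  48.3  274.7 -115.9] ang [ -0.    0.1 -18.4] t 9.7 pos [ 0.5903 -0.2477  0.0224] q [ -33.   43.   75.   -0.   62. -109.] w 0.0252 f [-1.5  0.1  6.4]
```

Request:
servo_tool([
  {"linear": [0, 0, -40], "angular": [0, 0, 0], "gripper": -1},
  {"linear": [0, 0, -90], "angular": [0, 0, 0], "gripper": -1},
  {"linear": [0, 0, -140], "angular": [0, 0, 0], "gripper": -1},
  {"linear": [0, 0, -178], "angular": [0, 0, 0], "gripper": -1},
  {"linear": [8, 45, -178], "angular": [0, 0, -3], "gripper": -1},
  {"linear": [16, 93, -178], "angular": [0, 0, -6], "gripper": -1},
  {"linear": [25, 141, -178], "angular": [0, 0, -10], "gripper": -1},
  {"linear": [33, 189, -178], "angular": [0, 0, -14], "gripper": -1},
  {"linear": [41, 235, -178], "angular": [0, 0, -17], "gripper": -1},
  {"linear": [47, 268, -178], "angular": [0, 0, -18.4], "gripper": -1},
  {"linear": [48, 275, -178], "angular": [0, 0, -18.4], "gripper": -1},
  {"linear": [48, 275, -160], "angular": [0, 0, -18.4], "gripper": -1},
  {"linear": [48, 275, -135], "angular": [0, 0, -18.4], "gripper": -1},
  {"linear": [48, 275, -124], "angular": [0, 0, -18.4], "gripper": -1},
  {"linear": [48, 275, -120], "angular": [0, 0, -18.4], "gripper": -1},
  {"linear": [48, 275, -118], "angular": [0, 0, -18.4], "gripper": -1},
  {"linear": [48, 275, -117], "angular": [0, 0, -18.4], "gripper": -1},
])

```text
time_s: 11.4
position: [0.6106, 0.0304, 0.1413]
tool_rot: [[-0.997, -0.072, 0.001], [-0.072, 0.997, -0.001], [-0.001, -0.001, -1.0]]
ft_force: [-12.7, 0.7, 21.8]
grip_width: 0.0249
```

```bash
python3 -c "
from h import *
p=w2w(-.067,.025,.1380); move(*p,94.2)"
```

```text
lin [-0.2  0.1  3.3] ang [-0.   0.  -0.1] t 11.4 pos [0.6106 0.0304 0.1413] q [  -8.   33.   73.   -0.   74. -102.] w 0.0249 f [-12.7   0.7  21.8]
```

Request:
servo_tool([
  {"linear": [0, 0, -2], "angular": [0, 0, 0], "gripper": -0.1},
  {"linear": [0, 0, -2], "angular": [0, 0, 0], "gripper": -0.1},
  {"linear": [0, 0, -2], "angular": [0, 0, 0], "gripper": -0.1},
  {"linear": [0, 0, -5], "angular": [0, 0, 0], "gripper": -0.1},
  {"linear": [0, 0, -30], "angular": [0, 0, 0], "gripper": -0.1},
  {"linear": [0, 0, -68], "angular": [0, 0, 0], "gripper": -0.1},
  {"linear": [0, 0, -68], "angular": [0, 0, 0], "gripper": 1},
])

```text
time_s: 12.1
position: [0.6128, 0.0306, 0.2115]
tool_rot: [[-0.997, -0.073, 0.009], [-0.073, 0.997, -0.001], [-0.009, -0.002, -1.0]]
ft_force: [0.3, -0.0, 0.3]
grip_width: 0.0519
```

```bash
python3 -c "
from h import *
C=caplook('c3')
move(.4725,-.3366,.16,104.4)
move(.4725,-.3366,.020,104.4)"
```

```text
cap [ 0.4732 -0.3379] jaw 102.8 err 0.1 2 conf 0.77
cap [ 0.5947 -0.3441] jaw 105.3 err 0.12 2 conf 0.63
lin [ 164.3 -356.5   45.5] ang [  0.   -0.1 -10.2] t 12.3 pos [0.6106 0.0309 0.2053] q [  -8.   30.   68.   -0.   83. -102.] w 0.08 f [-0.3 -1.1  0. ]
lin [ 164.1 -356.5  185.5] ang [  0.   -0.1 -10.2] t 12.3 pos [0.6106 0.0309 0.2053] q [  -8.   30.   68.   -0.   83. -102.] w 0.08 f [-0.3 -1.1  0. ]
```

View pics/c3_side.png

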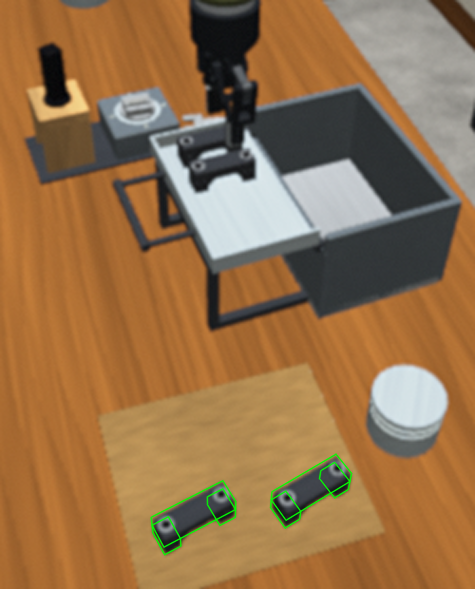

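Request:
servo_tool([
  {"linear": [20, -40, 0], "angular": [0, 0, -1], "gripper": 1},
  {"linear": [40, -84, 0], "angular": [0, 0, -2], "gripper": 1},
  {"linear": [60, -128, 0], "angular": [0, 0, -4], "gripper": 1},
  {"linear": [80, -172, 0], "angular": [0, 0, -5], "gripper": 1},
  {"linear": [100, -216, 0], "angular": [0, 0, -6], "gripper": 1},
  {"linear": [120, -260, 0], "angular": [0, 0, -7], "gripper": 1},
  {"linear": [140, -304, 10], "angular": [0, 0, -8], "gripper": 1},
  {"linear": [158, -345, 30], "angular": [0, 0, -9.5], "gripper": 1},
  {"linear": [164, -357, 70], "angular": [0, 0, -9.5], "gripper": 1},
  {"linear": [164, -357, 115], "angular": [0, 0, -9.5], "gripper": 1},
  {"linear": [164, -357, 150], "angular": [0, 0, -9.5], "gripper": 1},
  {"linear": [164, -357, 175], "angular": [0, 0, -9.5], "gripper": 1},
  {"linear": [164, -357, 185], "angular": [0, 0, -9.5], "gripper": 1},
  {"linear": [164, -357, 185], "angular": [0, 0, -9.5], "gripper": 1},
  {"linear": [164, -357, 185], "angular": [0, 0, -9.5], "gripper": -1},
  {"linear": [164, -357, 185], "angular": [0, 0, -9.5], "gripper": -1},
  {"linear": [164, -357, 185], "angular": [0, 0, -9.5], "gripper": -1},
  {"linear": [164, -357, 185], "angular": [0, 0, -9.5], "gripper": -1},
  {"linear": [164, -357, 185], "angular": [0, 0, -9.5], "gripper": -1},
  {"linear": [164, -357, 185], "angular": [0, 0, -9.5], "gripper": -1},
])

```text
time_s: 14.3
position: [0.4736, -0.3375, 0.0222]
tool_rot: [[-0.972, -0.236, 0.001], [-0.236, 0.972, -0.001], [-0.001, -0.001, -1.0]]
ft_force: [-0.4, 0.2, 5.4]
grip_width: 0.0248
```

```bash
python3 -c "
from h import *
p=w2w(-.067,-.025,.2); move(*p,94.2)"
```

```text
lin [-212.1  275.5 -178. ] ang [-0.1  0.   9.5] t 14.3 pos [ 0.4736 -0.3375  0.0222] q [ -47.   39.   85.   -0.   56. -151.] w 0.0248 f [-0.4  0.2  5.4]
```

Request:
servo_tool([
  {"linear": [0, 0, -40], "angular": [0, 0, 0], "gripper": -1},
  {"linear": [0, 0, -90], "angular": [0, 0, 0], "gripper": -1},
  {"linear": [0, 0, -140], "angular": [0, 0, 0], "gripper": -1},
  {"linear": [0, 0, -178], "angular": [0, 0, 0], "gripper": -1},
  {"linear": [-25, 33, -178], "angular": [0, 0, 1], "gripper": -1},
  {"linear": [-53, 69, -178], "angular": [0, 0, 2], "gripper": -1},
  {"linear": [-81, 105, -178], "angular": [0, 0, 4], "gripper": -1},
  {"linear": [-109, 141, -178], "angular": [0, 0, 5], "gripper": -1},
  {"linear": [-137, 178, -178], "angular": [0, 0, 6], "gripper": -1},
  {"linear": [-165, 214, -178], "angular": [0, 0, 8], "gripper": -1},
  {"linear": [-190, 247, -178], "angular": [0, 0, 9.5], "gripper": -1},
  {"linear": [-208, 270, -178], "angular": [0, 0, 9.5], "gripper": -1},
  {"linear": [-212, 275.5, -178], "angular": [0, 0, 9.5], "gripper": -1},
  {"linear": [-212, 275.5, -165], "angular": [0, 0, 9.5], "gripper": -1},
  {"linear": [-212, 275.5, -140], "angular": [0, 0, 9.5], "gripper": -1},
  {"linear": [-212, 275.5, -126], "angular": [0, 0, 9.5], "gripper": -1},
  {"linear": [-212, 275.5, -121], "angular": [0, 0, 9.5], "gripper": -1},
  {"linear": [-212, 275.5, -119], "angular": [0, 0, 9.5], "gripper": -1},
  {"linear": [-212, 275.5, -118.5], "angular": [0, 0, 9.5], "gripper": -1},
])

```text
time_s: 16.2
position: [0.6139, -0.02, 0.1412]
tool_rot: [[-0.997, -0.072, 0.0], [-0.072, 0.997, -0.0], [-0.0, -0.001, -1.0]]
ft_force: [-4.7, -0.3, 7.3]
grip_width: 0.0252
```

```bash
python3 -c "
from h import *
p=w2w(-.067,-.025,.14); move(*p,94.2)
C=caplook('c4')"
```

```text
lin [-0.5  0.6  1.2] ang [-0.   0.  -0.1] t 16.2 pos [ 0.6139 -0.02    0.1412] q [ -13.   33.   73.   -0.   74. -107.] w 0.0252 f [-4.7 -0.3  7.3]
cap [ 0.6499 -0.3373] jaw 102.5 err 0.19 2 conf 0.66
```

View pics/c4_side.png

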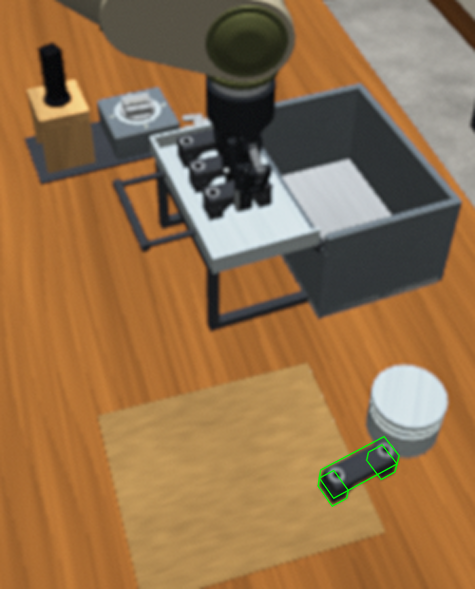

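Request:
servo_tool([
  {"linear": [0, 0, 0], "angular": [0, 0, 0], "gripper": -0.1},
  {"linear": [0, 0, 0], "angular": [0, 0, 0], "gripper": -0.1},
  {"linear": [0, 0, -1], "angular": [0, 0, 0], "gripper": -0.1},
  {"linear": [0, 0, -5], "angular": [0, 0, 0], "gripper": -0.1},
  {"linear": [0, 0, -30], "angular": [0, 0, 0], "gripper": -0.1},
  {"linear": [0, 0, -68], "angular": [0, 0, 0], "gripper": -0.1},
  {"linear": [0, 0, -68], "angular": [0, 0, 0], "gripper": 1},
])

```text
time_s: 17.1
position: [0.616, -0.0197, 0.2132]
tool_rot: [[-0.997, -0.073, 0.009], [-0.073, 0.997, -0.002], [-0.009, -0.003, -1.0]]
ft_force: [0.1, 0.1, 0.4]
grip_width: 0.0514
```

Run:
```python
from h import *
C=caplook('c5')
pt=env.get_image("top"); ps=env.get_image("side")
v=[]
for p in(pt,ps):
    L=env.trace(p,"piston"); print([(d["confidence"],d["extent"]) for d in L]); v.append((p,L[0]["pixels"]))
th=np.linspace(0,2*np.pi,40)
cyl=np.vstack([np.c_[.04*np.cos(th),.04*np.sin(th),0*th+z] for z in(0,.06)])
x,f=fit(v,lambda q:[cyl+[q[0],q[1],0]],[.68,-.27],[.01,.01]); print("piston",x,f)
import pickle
for q in(0,1):
    p=(pt,ps)[q]; sl=np.s_[130:230,390:490] if q==0 else np.s_[270:370,340:460]
    off=(390,130) if q==0 else (340,270); k=6
    im=cv2.resize(p["frame"][sl],None,fx=k,fy=k,interpolation=cv2.INTER_CUBIC)
    draw(im,p,[cyl+[x[0],x[1],0]],(0,0,255),off,k)
    for c in C: draw(im,p,[tf(P,*c,.003) for P in CAP],off=off,k=k)
    cv2.imwrite(f"pics/d5_{q}.png",im)
```

```text
cap [ 0.6499 -0.3369] jaw 103.8 err 0.22 2 conf 0.71
cap [ 0.725  -0.2933] jaw 172.8 err 0.56 1 conf 0.45
[(0.82, [411.9, 140.4, 445.3, 169.0]), (0.51, [314.8, 184.0, 325.2, 193.4]), (0.31, [275.3, 93.2, 377.1, 218.8])]
[(0.83, [391.1, 285.3, 437.4, 332.0])]
piston [ 0.72301894 -0.29041246] 0.08524581686504101
```

View pics/d5_0.png

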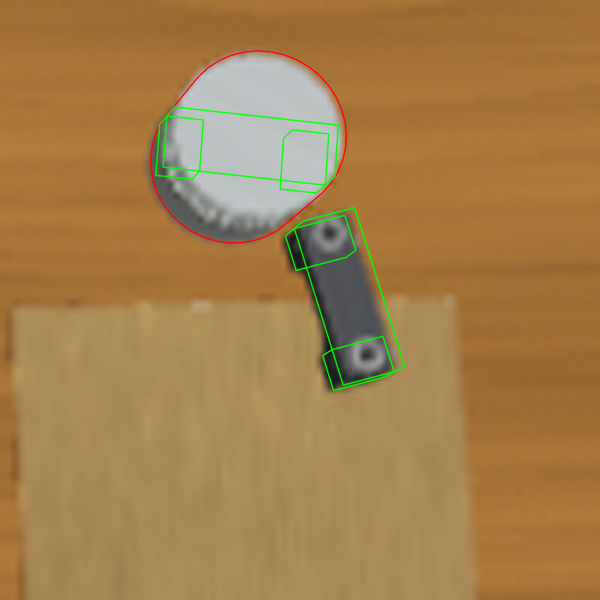

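View pics/d5_1.png

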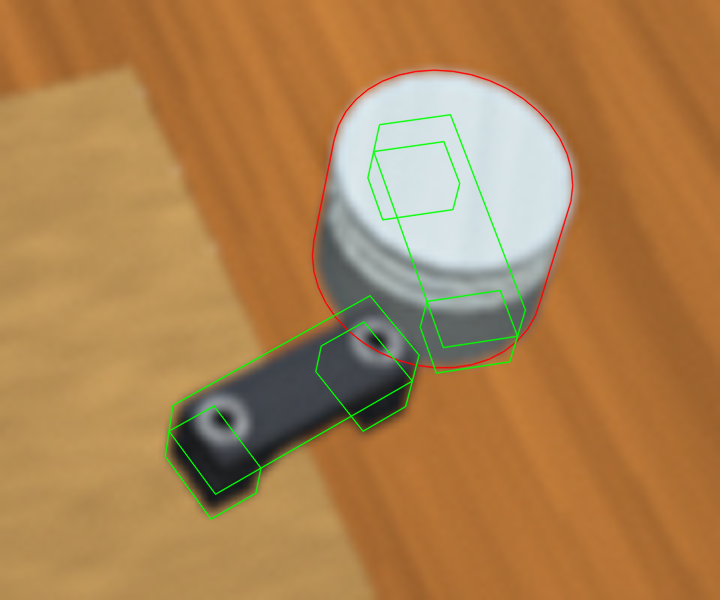

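```bash
python3 -c "
from h import *
move(.648,-.3355,.12,103.8)"
```

```text
lin [ -11.  -317.8   86.9] ang [ 0.  -0.1 -9.6] t 17.5 pos [ 0.6141 -0.0193  0.207 ] q [ -13.   30.   67.   -0.   83. -107.] w 0.0853 f [-1.7  0.1 -1. ]
```

Request:
servo_tool([
  {"linear": [-1, -42, 0], "angular": [0, 0, -1], "gripper": 0.2},
  {"linear": [-3, -90, 0], "angular": [0, 0, -3], "gripper": 0.2},
  {"linear": [-5, -138, 0], "angular": [0, 0, -4], "gripper": 0.2},
  {"linear": [-7, -186, 5], "angular": [0, 0, -6], "gripper": 0.2},
  {"linear": [-8, -234, 15], "angular": [0, 0, -7], "gripper": 0.2},
  {"linear": [-10, -282, 40], "angular": [0, 0, -9], "gripper": 0.2},
  {"linear": [-11, -312, 70], "angular": [0, 0, -9.6], "gripper": 0.2},
  {"linear": [-11, -318, 87], "angular": [0, 0, -9.6], "gripper": 0.2},
  {"linear": [-11, -318, 87], "angular": [0, 0, -9.6], "gripper": 0.2},
  {"linear": [-11, -318, 87], "angular": [0, 0, -9.6], "gripper": 0.2},
])

```text
time_s: 18.5
position: [0.6487, -0.3346, 0.1216]
tool_rot: [[-0.971, -0.239, 0.0], [-0.239, 0.971, 0.0], [-0.0, -0.0, -1.0]]
ft_force: [0.7, 0.0, 0.9]
grip_width: 0.0514
```

```bash
python3 -c "
from h import *
move(.648,-.3355,.02,103.8)
p=env.get_image('side'); cv2.imwrite('pics/h4.png',cv2.resize(p['frame'][230:390,320:480],None,fx=4,fy=4,interpolation=cv2.INTER_CUBIC)[:600])
"
```

```text
lin [  1.   -0.7 101.6] ang [-0.  0.  0.] t 18.5 pos [ 0.6487 -0.3346  0.1216] q [ -37.   45.   51.    0.   84. -140.] w 0.0514 f [0.7 0.  0.9]
```

View pics/h4.png

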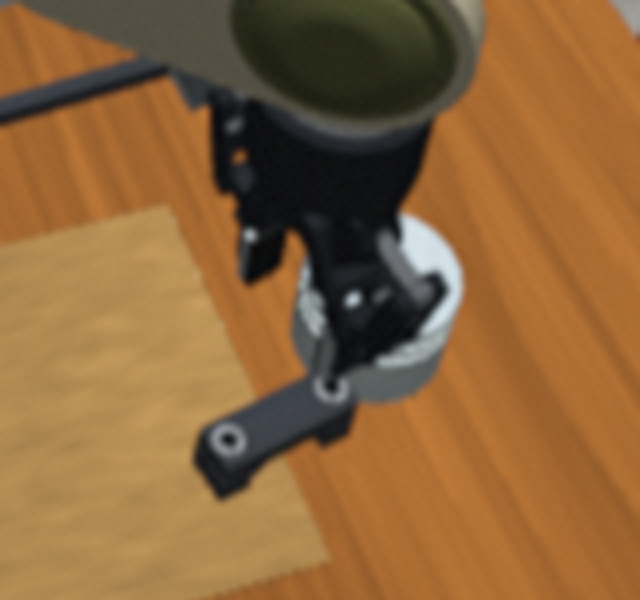

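Request:
servo_tool([
  {"linear": [1, -1, 35], "angular": [0, 0, 0], "gripper": 0.2},
  {"linear": [1, -1, 65], "angular": [0, 0, 0], "gripper": 0.2},
  {"linear": [1, -1, 88], "angular": [0, 0, 0], "gripper": 0.2},
  {"linear": [1, -1, 99], "angular": [0, 0, 0], "gripper": 0.2},
  {"linear": [1, -1, 101], "angular": [0, 0, 0], "gripper": 0.2},
  {"linear": [1, -1, 101], "angular": [0, 0, 0], "gripper": -1},
  {"linear": [1, -1, 101], "angular": [0, 0, 0], "gripper": -1},
  {"linear": [1, -1, 101], "angular": [0, 0, 0], "gripper": -1},
  {"linear": [1, -1, 101], "angular": [0, 0, 0], "gripper": -1},
  {"linear": [1, -1, 101], "angular": [0, 0, 0], "gripper": -1},
])

```text
time_s: 19.55
position: [0.6484, -0.3372, 0.022]
tool_rot: [[-0.971, -0.238, 0.003], [-0.238, 0.971, -0.002], [-0.002, -0.002, -1.0]]
ft_force: [0.3, 1.2, 6.5]
grip_width: 0.025
```

```bash
python3 -c "
from h import *
p=w2w(-.067,-.075,.2); move(*p,94.2)
"
```

```text
lin [ -34.8  267.1 -178.6] ang [-0.1  0.1  9.6] t 19.6 pos [ 0.6484 -0.3372  0.022 ] q [ -37.   51.   56.    0.   73. -141.] w 0.025 f [0.3 1.2 6.5]
```

Request:
servo_tool([
  {"linear": [0, 0, -40], "angular": [0, 0, 0], "gripper": -1},
  {"linear": [0, 0, -90], "angular": [0, 0, 0], "gripper": -1},
  {"linear": [0, 0, -140], "angular": [0, 0, 0], "gripper": -1},
  {"linear": [0, 0, -179], "angular": [0, 0, 0], "gripper": -1},
  {"linear": [-5, 42, -179], "angular": [0, 0, 2], "gripper": -1},
  {"linear": [-11, 88, -179], "angular": [0, 0, 3], "gripper": -1},
  {"linear": [-18, 136, -179], "angular": [0, 0, 5], "gripper": -1},
  {"linear": [-24, 184, -179], "angular": [0, 0, 7], "gripper": -1},
  {"linear": [-30, 230, -179], "angular": [0, 0, 9], "gripper": -1},
  {"linear": [-34, 260, -179], "angular": [0, 0, 9.6], "gripper": -1},
  {"linear": [-35, 267, -179], "angular": [0, 0, 9.6], "gripper": -1},
  {"linear": [-35, 267, -165], "angular": [0, 0, 9.6], "gripper": -1},
  {"linear": [-35, 267, -140], "angular": [0, 0, 9.6], "gripper": -1},
  {"linear": [-35, 267, -128], "angular": [0, 0, 9.6], "gripper": -1},
  {"linear": [-35, 267, -123], "angular": [0, 0, 9.6], "gripper": -1},
  {"linear": [-35, 267, -121], "angular": [0, 0, 9.6], "gripper": -1},
  {"linear": [-35, 267, -120], "angular": [0, 0, 9.6], "gripper": -1},
])

```text
time_s: 21.25
position: [0.6182, -0.07, 0.1426]
tool_rot: [[-0.997, -0.072, 0.002], [-0.072, 0.997, -0.001], [-0.002, -0.001, -1.0]]
ft_force: [-9.0, 0.7, 15.0]
grip_width: 0.025
```

Request:
servo_tool([
  {"linear": [0, 0, 0], "angular": [0, 0, 0], "gripper": -0.1},
  {"linear": [0, 0, 0], "angular": [0, 0, 0], "gripper": -0.1},
  {"linear": [0, 0, -1], "angular": [0, 0, 0], "gripper": -0.1},
  {"linear": [0, 0, -5], "angular": [0, 0, 0], "gripper": -0.1},
  {"linear": [0, 0, -30], "angular": [0, 0, 0], "gripper": -0.1},
  {"linear": [0, 0, -78], "angular": [0, 0, 0], "gripper": -0.1},
  {"linear": [40, 0, -100], "angular": [0, 0, 0], "gripper": -1},
  {"linear": [90, 0, -100], "angular": [0, 0, 0], "gripper": -1},
  {"linear": [140, 0, -100], "angular": [0, 0, 0], "gripper": -1},
  {"linear": [190, 0, -100], "angular": [0, 0, 0], "gripper": -1},
  {"linear": [230, 0, -100], "angular": [0, 0, 0], "gripper": -1},
  {"linear": [240, 0, -100], "angular": [0, 0, 0], "gripper": -1},
  {"linear": [240, 0, -100], "angular": [0, 0, 0], "gripper": -1},
])

```text
time_s: 22.55
position: [0.3782, -0.0869, 0.2406]
tool_rot: [[-0.997, -0.071, 0.001], [-0.071, 0.997, -0.001], [-0.001, -0.001, -1.0]]
ft_force: [0.9, 0.0, -0.3]
grip_width: -0.0002
```

Run:
```python
from h import *
print(env.observe()["position"])
for n in("top","side"):
    p=env.get_image(n); off,k,sl=((180,60),2.5,np.s_[60:290,180:500]) if n=="top" else ((200,90),2.4,np.s_[90:330,200:450])
    im=cv2.resize(p["frame"][sl],None,fx=k,fy=k,interpolation=cv2.INTER_CUBIC)
    cv2.imwrite(f"pics/t6_{n}.png",im)
```

```text
[ 0.37819    -0.08690679  0.24056621]
```

View pics/t6_top.png

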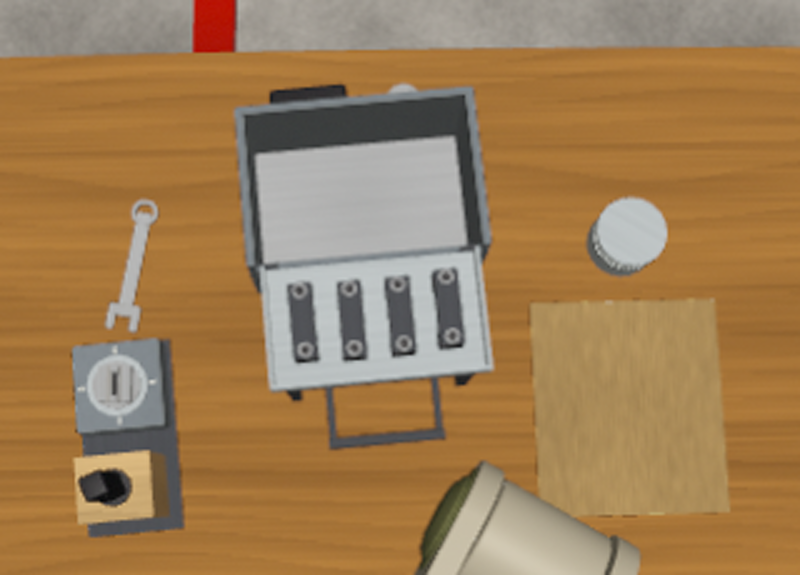

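View pics/t6_side.png

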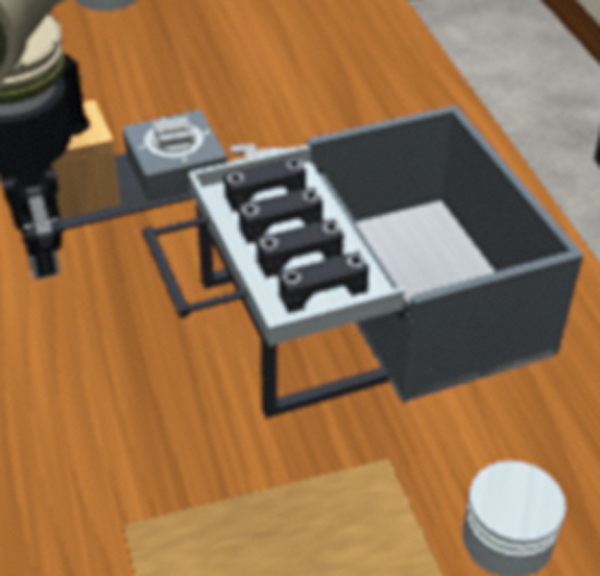

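```bash
python3 -c "
from h import *
p=w2w(-.192,0,.2); print(p); move(*p,4.2)
"
```

```text
[ 0.48792054 -0.00362857  0.2       ]
lin [-113.9   75.4   40.3] ang [ 0.   0.1 90. ] t 22.6 pos [ 0.3797 -0.0871  0.2402] q [ -30.    6.   97.    0.   77. -125.] w 0.0001 f [ 0.7  0.5 -0.4]
```

Request:
servo_tool([
  {"linear": [-12, 8, 4], "angular": [0, 0, 8], "gripper": 0.18},
  {"linear": [-24, 16, 8], "angular": [0, 0, 16], "gripper": 0.18},
  {"linear": [-36, 24, 12], "angular": [0, 0, 24], "gripper": 0.18},
  {"linear": [-48, 32, 16], "angular": [0, 0, 32], "gripper": 0.18},
  {"linear": [-60, 40, 20], "angular": [0, 0, 40], "gripper": 0.18},
  {"linear": [-72, 48, 24], "angular": [0, 0, 48], "gripper": 0.18},
  {"linear": [-84, 56, 28], "angular": [0, 0, 56], "gripper": 0.18},
  {"linear": [-96, 64, 32], "angular": [0, 0, 64], "gripper": 0.18},
  {"linear": [-108, 70, 36], "angular": [0, 0, 72], "gripper": 0.18},
  {"linear": [-114, 75, 40], "angular": [0, 0, 80], "gripper": 0.18},
  {"linear": [-114, 75, 40], "angular": [0, 0, 88], "gripper": 0.18},
  {"linear": [-114, 75, 40], "angular": [0, 0, 90], "gripper": 0.18},
  {"linear": [-114, 75, 40], "angular": [0, 0, 90], "gripper": 0.18},
  {"linear": [-114, 75, 40], "angular": [0, 0, 90], "gripper": 0.18},
])

```text
time_s: 24.05
position: [0.4877, -0.0034, 0.1995]
tool_rot: [[-0.075, 0.997, -0.0], [0.997, 0.075, 0.0], [0.0, -0.0, -1.0]]
ft_force: [0.4, 0.5, -0.2]
grip_width: 0.0506
```

```bash
python3 -c "
from h import *
p=w2w(-.192,0,.119); move(*p,4.2)
p=env.get_image('side'); cv2.imwrite('pics/b1.png',cv2.resize(p['frame'][110:260,200:360],None,fx=4,fy=4,interpolation=cv2.INTER_CUBIC))
"
```

```text
lin [-0.3  0.2 80.5] ang [-0.  -0.   0.1] t 24.1 pos [ 0.4877 -0.0034  0.1995] q [-14.  18.  88.   0.  74. -19.] w 0.0506 f [ 0.4  0.5 -0.2]
```

View pics/b1.png

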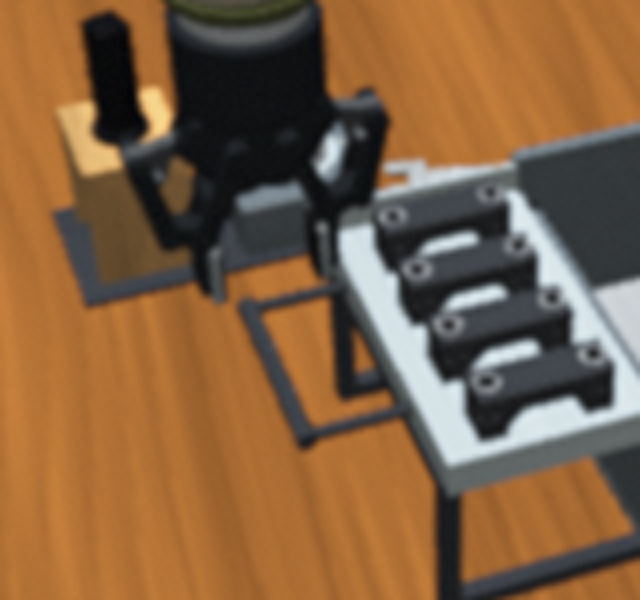

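Request:
servo_tool([
  {"linear": [0, 0, 30], "angular": [0, 0, 0], "gripper": 0.18},
  {"linear": [0, 0, 55], "angular": [0, 0, 0], "gripper": 0.18},
  {"linear": [0, 0, 75], "angular": [0, 0, 0], "gripper": 0.18},
  {"linear": [0, 0, 80], "angular": [0, 0, 0], "gripper": 0.18},
  {"linear": [0, 0, 80], "angular": [0, 0, 0], "gripper": 0.18},
  {"linear": [0, 0, 80], "angular": [0, 0, 0], "gripper": -1},
  {"linear": [0, 0, 80], "angular": [0, 0, 0], "gripper": -1},
  {"linear": [0, 0, 80], "angular": [0, 0, 0], "gripper": -1},
  {"linear": [0, 0, 80], "angular": [0, 0, 0], "gripper": -1},
  {"linear": [0, 0, 80], "angular": [0, 0, 0], "gripper": -1},
  {"linear": [0, 0, 80], "angular": [0, 0, 0], "gripper": -1},
], force=35)

```text
time_s: 25.2
position: [0.4867, -0.0037, 0.1207]
tool_rot: [[-0.073, 0.997, 0.0], [0.997, 0.073, -0.001], [-0.001, 0.0, -1.0]]
ft_force: [-3.8, -1.1, 6.6]
grip_width: 0.0108
```

```bash
python3 -c "
import numpy as np
for t in np.arange(0.05,1.26,.05):
  c,s=np.cos(t),np.sin(t); print(round(t,2),round(192*(1-c)+8*s,1),round(192*s-8*(1-c),1))"
```

```text
0.05 0.6 9.6
0.1 1.8 19.1
0.15 3.4 28.6
0.2 5.4 38.0
0.25 7.9 47.3
0.3 10.9 56.4
0.35 14.4 65.4
0.4 18.3 74.1
0.45 22.6 82.7
0.5 27.3 91.1
0.55 32.5 99.2
0.6 38.1 107.0
0.65 44.0 114.6
0.7 50.3 121.8
0.75 57.0 128.7
0.8 64.0 135.3
0.85 71.3 141.5
0.9 78.9 147.4
0.95 86.8 152.8
1.0 95.0 157.9
1.05 103.4 162.5
1.1 112.0 166.7
1.15 120.9 170.5
1.2 129.9 173.9
1.25 139.0 176.7
```

Request:
servo_tool([
  {"linear": [0, 0.6, -9.6], "angular": [0, 0, 0], "gripper": -1},
  {"linear": [0, 1.8, -19.1], "angular": [0, 0, 0], "gripper": -1},
  {"linear": [0, 3.4, -28.6], "angular": [0, 0, 0], "gripper": -1},
  {"linear": [0, 5.4, -38], "angular": [0, 0, 0], "gripper": -1},
  {"linear": [0, 7.9, -47.3], "angular": [0, 0, 0], "gripper": -1},
  {"linear": [0, 10.9, -56.4], "angular": [0, 0, 0], "gripper": -1},
  {"linear": [0, 14.4, -65.4], "angular": [0, 0, 0], "gripper": -1},
  {"linear": [0, 18.3, -74.1], "angular": [0, 0, 0], "gripper": -1},
  {"linear": [0, 22.6, -82.7], "angular": [0, 0, 0], "gripper": -1},
  {"linear": [0, 27.3, -91.1], "angular": [0, 0, 0], "gripper": -1},
])

```text
time_s: 26.2
position: [0.5123, -0.0016, 0.2116]
tool_rot: [[-0.073, 0.997, -0.005], [0.997, 0.073, -0.0], [0.0, -0.005, -1.0]]
ft_force: [-12.0, -3.0, -2.1]
grip_width: 0.0105
```

Request:
servo_tool([
  {"linear": [0, 4.2, -8.1], "angular": [0, 0, 0], "gripper": -1},
  {"linear": [0, 9.8, -15.9], "angular": [0, 0, 0], "gripper": -1},
  {"linear": [0, 15.7, -23.5], "angular": [0, 0, 0], "gripper": -1},
  {"linear": [0, 22, -30.7], "angular": [0, 0, 0], "gripper": -1},
  {"linear": [0, 28.7, -37.6], "angular": [0, 0, 0], "gripper": -1},
  {"linear": [0, 35.7, -44.2], "angular": [0, 0, 0], "gripper": -1},
  {"linear": [0, 43, -50.4], "angular": [0, 0, 0], "gripper": -1},
  {"linear": [0, 50.6, -56.3], "angular": [0, 0, 0], "gripper": -1},
  {"linear": [0, 58.5, -61.7], "angular": [0, 0, 0], "gripper": -1},
  {"linear": [0, 66.7, -66.8], "angular": [0, 0, 0], "gripper": -1},
])

```text
time_s: 27.2
position: [0.5796, 0.0036, 0.2817]
tool_rot: [[-0.073, 0.997, 0.001], [0.997, 0.073, -0.001], [-0.001, 0.001, -1.0]]
ft_force: [-12.8, -1.1, 12.1]
grip_width: 0.011
```

```bash
python3 -c "
from h import *
p=env.get_image('side'); cv2.imwrite('pics/b2.png',cv2.resize(p['frame'][60:280,230:460],None,fx=2.6,fy=2.6,interpolation=cv2.INTER_CUBIC))
"
```

```text
(no output)
```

View pics/b2.png

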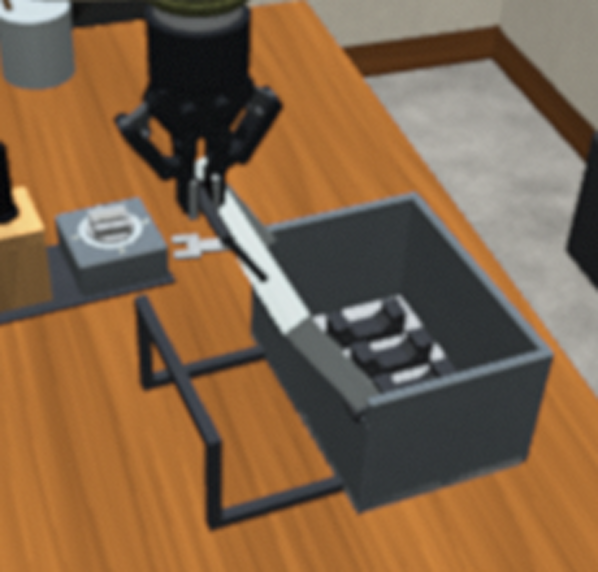

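Request:
servo_tool([
  {"linear": [0, 8, -4.6], "angular": [0, 0, 0], "gripper": -1},
  {"linear": [0, 16.6, -8.8], "angular": [0, 0, 0], "gripper": -1},
  {"linear": [0, 25.4, -12.6], "angular": [0, 0, 0], "gripper": -1},
  {"linear": [0, 34, -15.8], "angular": [0, 0, 0], "gripper": -1},
  {"linear": [0, 37, -16.9], "angular": [0, 0, 0], "gripper": -1},
  {"linear": [0, 37, -16.9], "angular": [0, 0, 0], "gripper": -1},
  {"linear": [0, 37, -16.9], "angular": [0, 0, 0], "gripper": -1},
  {"linear": [0, 37, -16.9], "angular": [0, 0, 0], "gripper": -1},
])

```text
time_s: 28.05
position: [0.6176, 0.0067, 0.298]
tool_rot: [[-0.074, 0.997, 0.004], [0.997, 0.074, 0.0], [0.0, 0.004, -1.0]]
ft_force: [-4.1, 1.6, 8.7]
grip_width: 0.0104
```

```bash
python3 -c "
from h import *
for n,s in(('side',np.s_[60:280,230:460]),('top',np.s_[70:270,200:430])):
  p=env.get_image(n); cv2.imwrite('pics/b3%s.png'%n,cv2.resize(p['frame'][s],None,fx=2.6,fy=2.6,interpolation=cv2.INTER_CUBIC))
"
```

```text
(no output)
```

View pics/b3side.png

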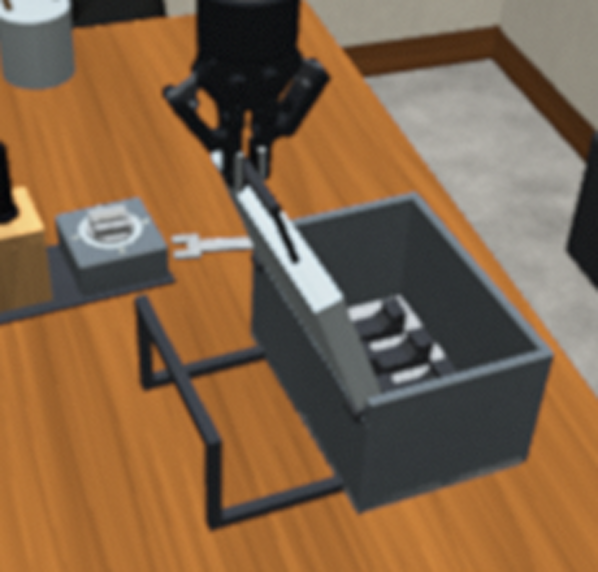

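View pics/b3top.png

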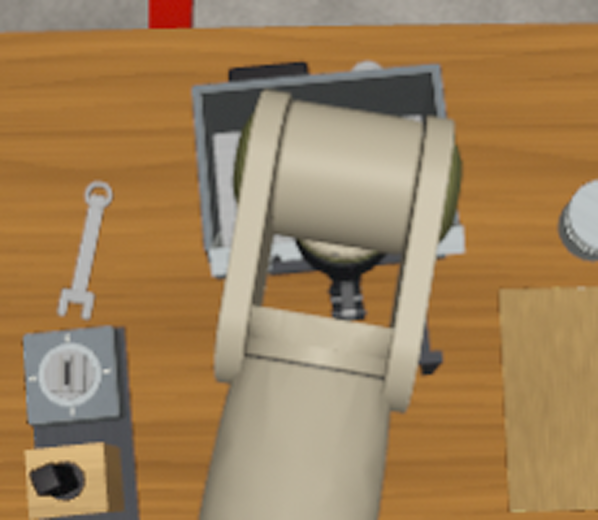

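Request:
servo_tool([
  {"linear": [0, 0, 0], "angular": [0, 0, 0], "gripper": -1},
  {"linear": [0, 0, 0], "angular": [0, 0, 0], "gripper": -1},
  {"linear": [0, 0, 0], "angular": [0, 0, 0], "gripper": -1},
  {"linear": [0, 0, 0], "angular": [0, 0, 0], "gripper": -1},
  {"linear": [0, 0, 0], "angular": [0, 0, 0], "gripper": -1},
  {"linear": [0, -2, 1], "angular": [0, 0, 0], "gripper": -1},
  {"linear": [0, -11, 4.3], "angular": [0, 0, 0], "gripper": -1},
  {"linear": [0, -20, 8.1], "angular": [0, 0, 0], "gripper": -1},
  {"linear": [0, -28.6, 12.3], "angular": [0, 0, 0], "gripper": -1},
  {"linear": [0, -37, 16.9], "angular": [0, 0, 0], "gripper": -1},
  {"linear": [0, -45.2, 22], "angular": [0, 0, 0], "gripper": -1},
  {"linear": [0, -53.1, 27.4], "angular": [0, 0, 0], "gripper": -1},
  {"linear": [0, -60.7, 33.3], "angular": [0, 0, 0], "gripper": -1},
  {"linear": [0, -68, 39.5], "angular": [0, 0, 0], "gripper": -1},
  {"linear": [0, -75, 46.1], "angular": [0, 0, 0], "gripper": -1},
  {"linear": [0, -81.7, 53], "angular": [0, 0, 0], "gripper": -1},
])

```text
time_s: 29.75
position: [0.5371, 0.0003, 0.2438]
tool_rot: [[-0.073, 0.997, 0.006], [0.997, 0.073, -0.0], [-0.001, 0.006, -1.0]]
ft_force: [1.4, -0.8, 1.1]
grip_width: 0.0107
```

Request:
servo_tool([
  {"linear": [0, -6.3, 7.2], "angular": [0, 0, 0], "gripper": -1},
  {"linear": [0, -12.2, 14.8], "angular": [0, 0, 0], "gripper": -1},
  {"linear": [0, -17.8, 22.6], "angular": [0, 0, 0], "gripper": -1},
  {"linear": [0, -23, 30.7], "angular": [0, 0, 0], "gripper": -1},
  {"linear": [0, -27.7, 39.1], "angular": [0, 0, 0], "gripper": -1},
  {"linear": [0, -32, 47.7], "angular": [0, 0, 0], "gripper": -1},
  {"linear": [0, -35.9, 56.4], "angular": [0, 0, 0], "gripper": -1},
  {"linear": [0, -39.4, 65.4], "angular": [0, 0, 0], "gripper": -1},
  {"linear": [0, -42.4, 74.5], "angular": [0, 0, 0], "gripper": -1},
  {"linear": [0, -44.9, 83.8], "angular": [0, 0, 0], "gripper": -1},
  {"linear": [0, -46.9, 93.2], "angular": [0, 0, 0], "gripper": -1},
  {"linear": [0, -48.5, 102.7], "angular": [0, 0, 0], "gripper": -1},
  {"linear": [0, -49.5, 112.2], "angular": [0, 0, 0], "gripper": -1},
  {"linear": [0, -50, 118], "angular": [0, 0, 0], "gripper": -1},
  {"linear": [0, -50, 121], "angular": [0, 0, 0], "gripper": -1},
  {"linear": [0, -50, 121], "angular": [0, 0, 0], "gripper": -1},
  {"linear": [0, -50, 121], "angular": [0, 0, 0], "gripper": -1},
])

```text
time_s: 31.45
position: [0.4867, -0.0038, 0.1226]
tool_rot: [[-0.073, 0.997, 0.003], [0.997, 0.073, -0.001], [-0.001, 0.003, -1.0]]
ft_force: [-2.0, 1.0, 24.3]
grip_width: 0.011
```

Request:
servo_tool([
  {"linear": [0, 0, 0], "angular": [0, 0, 0], "gripper": 0.18},
  {"linear": [0, 0, 0], "angular": [0, 0, 0], "gripper": 0.18},
  {"linear": [0, 0, 0], "angular": [0, 0, 0], "gripper": 0.18},
  {"linear": [0, 0, 0], "angular": [0, 0, 0], "gripper": 0.18},
  {"linear": [0, 0, -30], "angular": [0, 0, 0], "gripper": 0.18},
  {"linear": [0, 0, -80], "angular": [0, 0, 0], "gripper": 0.18},
  {"linear": [0, -40, -120], "angular": [0, 0, 0], "gripper": 0.18},
  {"linear": [0, -85, -130], "angular": [0, 0, 0], "gripper": 0.18},
  {"linear": [0, -110, -130], "angular": [0, 0, 0], "gripper": 0.18},
  {"linear": [0, -110, -130], "angular": [0, 0, 0], "gripper": 0.18},
  {"linear": [0, -110, -130], "angular": [0, 0, 0], "gripper": 0.18},
  {"linear": [0, -110, -130], "angular": [0, 0, 0], "gripper": 0.18},
])

```text
time_s: 32.65
position: [0.3772, -0.0118, 0.2504]
tool_rot: [[-0.073, 0.997, -0.0], [0.997, 0.073, 0.0], [0.0, -0.0, -1.0]]
ft_force: [0.1, 0.1, -1.0]
grip_width: 0.0503
```

Run:
```python
from h import *
import pickle
print(env.observe()["position"])
S={}
wf=lambda W,P:[tf(P_,*W) for P_ in P]
for n in("top","side"):
    p=env.get_image(n); off,k,sl=((180,60),2.5,np.s_[60:290,180:500]) if n=="top" else ((200,90),2.4,np.s_[90:330,200:450])
    im=cv2.resize(p["frame"][sl],None,fx=k,fy=k,interpolation=cv2.INTER_CUBIC)
    cv2.imwrite(f"pics/t7_{n}.png",im)
    S[n]=p
    for q in("cap1","driver","switch","station"): 
        L=env.trace(p,q); S[n,q]=L
        print(n,q,[(round(d["confidence"],2),d["extent"],d["pixels"].sum()) for d in L])
pickle.dump(S,open("s7.pkl","wb"))
```

```text
[ 0.37717258 -0.0117715   0.25038203]
top cap1 [(0.8, [343.8, 117.5, 353.6, 148.7], np.int64(254)), (0.72, [309.7, 124.8, 319.7, 151.9], np.int64(240)), (0.67, [325.2, 123.2, 337.8, 146.7], np.int64(227)), (0.65, [292.0, 128.3, 301.7, 156.8], np.int64(247)), (0.36, [206.3, 194.8, 253.7, 275.3], np.int64(2986))]
top driver [(0.74, [214.8, 248.3, 237.1, 260.8], np.int64(247)), (0.16, [272.4, 95.3, 377.8, 238.8], np.int64(10414))]
top switch [(0.68, [219.4, 203.0, 237.9, 224.8], np.int64(260))]
top station [(0.9, [208.0, 193.0, 252.8, 274.4], np.int64(2977))]
side cap1 [(0.85, [361.7, 187.0, 394.4, 207.6], np.int64(411)), (0.66, [374.7, 198.1, 405.2, 210.4], np.int64(221)), (0.65, [355.6, 175.3, 385.2, 193.0], np.int64(396)), (0.64, [393.1, 283.3, 437.6, 331.8], np.int64(1624))]
side driver [(0.58, [219.2, 112.9, 237.3, 147.7], np.int64(190))]
side switch []
side station [(0.98, [217.3, 134.4, 296.4, 185.8], np.int64(2352))]
```

View pics/t7_top.png

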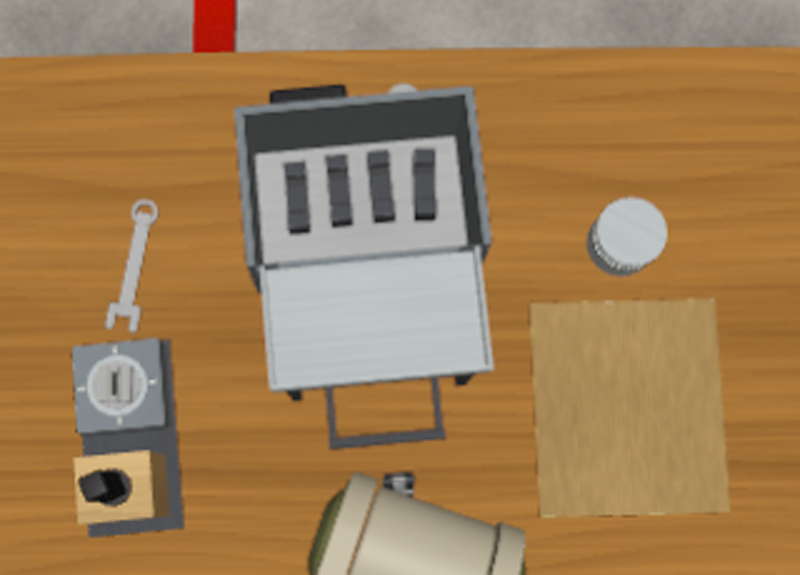

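View pics/t7_side.png

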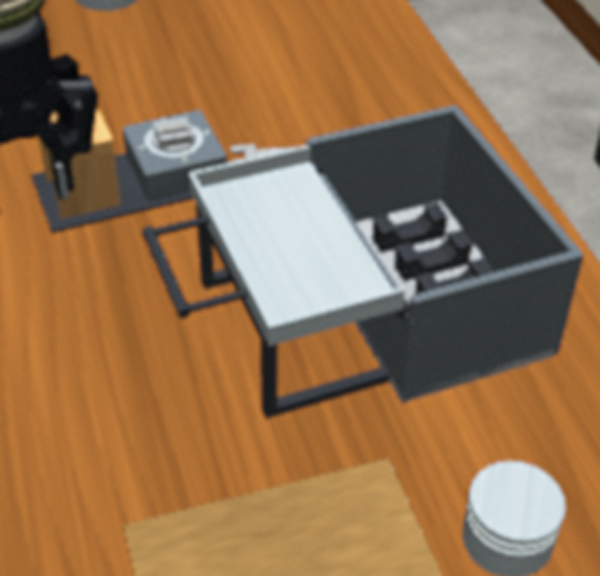

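Run:
```python
from h import *
import pickle
pics,res=pickle.load(open("s0.pkl","rb"))
for n,sl in(("top",np.s_[190:280,200:260]),("side",np.s_[105:190,205:305])):
    f=pics[n]["frame"][sl]; cv2.imwrite(f"pics/st_{n}.png",cv2.resize(f,None,fx=6.6,fy=6.6,interpolation=cv2.INTER_CUBIC))
```

```text
(no output)
```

View pics/st_top.png

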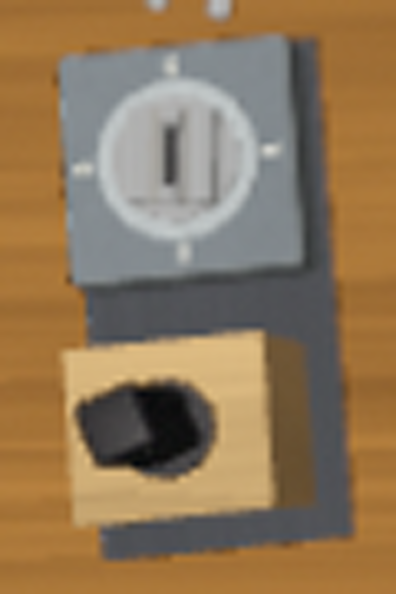

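View pics/st_side.png

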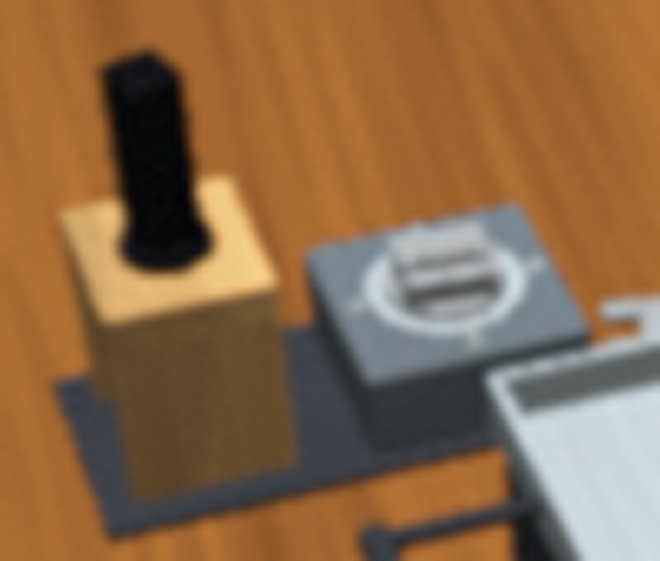

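```bash
cat > st.py <<'E'
from h import *
import pickle
from scipy.optimize import least_squares
pics,res=pickle.load(open("s0.pkl","rb")); t,s=pics["top"],pics["side"]
def z(p,o): return (np.array(p)+.5)/6.6-.5+np.array(o)
T=[((105,50,50),(62,58)),((105,-50,50),(290,36)),((5,-50,50),(303,268)),((5,50,50),(77,285)),((-25,40,100),(63,352)),((-25,-40,100),(268,332)),((-95,-40,100),(275,505)),((-95,40,100),(74,525)),((-110,-55,6),(352,537)),((55,0,50),(178,158))]
Sd=[((5,50,50),(313,253)),((105,50,50),(517,205)),((105,-50,50),(585,335)),((5,-50,50),(370,383)),((-95,40,100),(60,213)),((-25,40,100),(228,178)),((-25,-40,100),(275,290)),((-95,-40,100),(102,325)),((-110,-55,6),(110,538)),((-110,55,6),(57,383))]
def r(v,per=False):
    e=[]
    for p,L,o in((t,T,(200,190)),(s,Sd,(205,105))):
        P=tf(np.array([a for a,_ in L])/1000.,*v[:3]); e.append(proj(p,P)-z([b for _,b in L],o))
    return e if per else np.vstack(e).ravel()
q=least_squares(r,[.5,.29,.08],loss="soft_l1"); print("station",q.x,np.degrees(q.x[2]))
for e in r(q.x,True): print(np.round(e,1).tolist())
th=np.linspace(0,2*np.pi,40)
def drv(v,z0=.1):
    bol=np.vstack([np.c_[.02*np.cos(th),.02*np.sin(th),0*th+h] for h in(0,.006)])
    return [tf(P,v[0],v[1],v[2],z0) for P in(bol,box(-.013,.013,-.013,.013,.006,.086))]
if __name__=="__main__":
    hole=tf(np.array([[-.06,0,.1]]),*q.x)[0]; slot=tf(np.array([[.055,0,.0665]]),*q.x)[0]; print("hole",hole,"slot",slot)
    S7=pickle.load(open("s7.pkl","rb"))
    mt=S7["top","driver"][0]["pixels"]; ms=[d for d in res["side","driver"] if d["extent"][0]<225][0]["pixels"]
    for views in([(t,mt),(s,ms)],[(t,mt)],[(s,ms)]):
        b=min((fit(views,drv,[hole[0],hole[1],a],[.004,.004,.15]) for a in np.radians([-20,-5,10,25])),key=lambda k:k[1]); print("driver",b[0],np.degrees(b[0][2]),b[1])
        if len(views)==2: D=b[0]
    for n,p,sl,o in(("top",t,np.s_[190:280,200:260],(200,190)),("side",s,np.s_[105:190,205:305],(205,105))):
        im=cv2.resize(p["frame"][sl],None,fx=6.6,fy=6.6,interpolation=cv2.INTER_CUBIC)
        draw(im,p,[tf(P,*q.x) for P in STA],(0,0,255),o,6.6); draw(im,p,drv(D),(0,255,0),o,6.6)
        draw(im,p,[tf(box(-.013,.013,-.0035,.0035,.0665,.0665),*slot[:2],q.x[2])],(255,0,0),o,6.6)
        cv2.imwrite(f"pics/stf_{n}.png",im)
E
python3 st.py
```

```text
station [0.50189055 0.28791276 0.07828552] 4.485429804449819
[[-0.0, -1.0], [0.6, -0.9], [1.0, -0.7], [-0.4, -0.0], [1.0, -0.6], [-0.2, -0.3], [0.5, 0.1], [0.8, -0.3], [0.9, -0.2], [1.0, -0.2]]
[[-2.2, -1.2], [0.1, -1.0], [1.0, -1.2], [-1.3, -0.5], [-0.5, -0.3], [-0.7, -0.3], [-0.5, -0.9], [-0.5, -0.5], [-1.1, -0.7], [-1.4, -0.9]]
hole [0.44207431 0.28322043 0.1       ] slot [0.5567221  0.29221407 0.0665    ]
driver [0.44206372 0.28460378 0.15848536] 9.080542075247001 0.1305624855972026
driver [0.44080942 0.28561729 0.20253677] 11.604502300273742 0.11664682067158848
driver [0.44278678 0.28164612 0.13238635] 7.585179081825323 0.08320959451741862
```

```bash
python3 -c "
import cv2,numpy as np
a=cv2.imread('pics/stf_top.png');b=cv2.imread('pics/stf_side.png')
b=cv2.resize(b,(400,int(b.shape[0]*400/b.shape[1])))
c=np.zeros((600,800,3),np.uint8);c[:a.shape[0],:a.shape[1]]=a[:600];c[:b.shape[0],400:]=b;cv2.imwrite('pics/stf.png',c)"
```

```text
(no output)
```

View pics/stf.png

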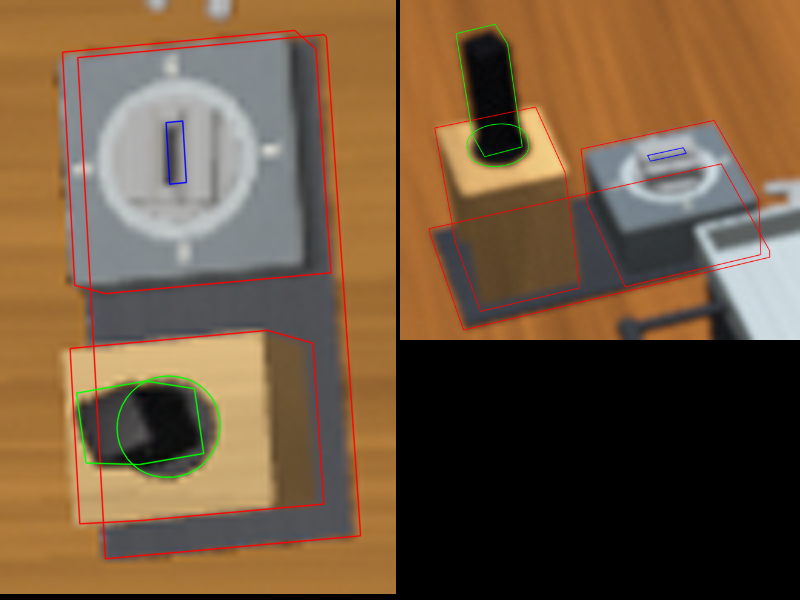

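```bash
python3 -c "
from h import *
move(.441,.2845,.245,99)
"
```

```text
lin [290.7  85.8   5.6] ang [ -0.   -0.  -94.8] t 33.1 pos [ 0.3766 -0.0117  0.2506] q [-20.   4.  98.  -0.  79. -24.] w 0.0501 f [-0.3 -0.4  0.3]
```

Request:
servo_tool([
  {"linear": [24, 7, 0], "angular": [0, 0, -8], "gripper": 1},
  {"linear": [50, 15, 0], "angular": [0, 0, -16], "gripper": 1},
  {"linear": [75, 22, 0], "angular": [0, 0, -24], "gripper": 1},
  {"linear": [100, 30, 0], "angular": [0, 0, -32], "gripper": 1},
  {"linear": [125, 37, 0], "angular": [0, 0, -40], "gripper": 1},
  {"linear": [150, 44, 0], "angular": [0, 0, -48], "gripper": 1},
  {"linear": [175, 52, 0], "angular": [0, 0, -56], "gripper": 1},
  {"linear": [200, 59, 0], "angular": [0, 0, -64], "gripper": 1},
  {"linear": [225, 66, 0], "angular": [0, 0, -72], "gripper": 1},
  {"linear": [250, 74, 0], "angular": [0, 0, -80], "gripper": 1},
  {"linear": [275, 81, 3], "angular": [0, 0, -88], "gripper": 1},
  {"linear": [290, 86, 5], "angular": [0, 0, -94], "gripper": 1},
  {"linear": [290.5, 86, 5], "angular": [0, 0, -95], "gripper": 1},
  {"linear": [290.5, 86, 5], "angular": [0, 0, -95], "gripper": 1},
  {"linear": [290.5, 86, 5], "angular": [0, 0, -95], "gripper": 1},
])

```text
time_s: 34.65
position: [0.4411, 0.2836, 0.2458]
tool_rot: [[-0.988, -0.157, 0.0], [-0.157, 0.988, -0.0], [0.0, -0.0, -1.0]]
ft_force: [0.3, -0.9, 0.0]
grip_width: 0.0852
```

```bash
python3 -c "
from h import *
move(.441,.2845,.137,99)
p=env.get_image('side'); cv2.imwrite('pics/g1.png',cv2.resize(p['frame'][60:200,180:310],None,fx=4.2,fy=4.2,interpolation=cv2.INTER_CUBIC))
"
```

```text
lin [-1.000e-01  9.000e-01  1.088e+02] ang [-0. -0.  0.] t 34.6 pos [0.4411 0.2836 0.2458] q [ 20.  19.  78.  -0.  83. -79.] w 0.0852 f [ 0.3 -0.9  0. ]
```

View pics/g1.png

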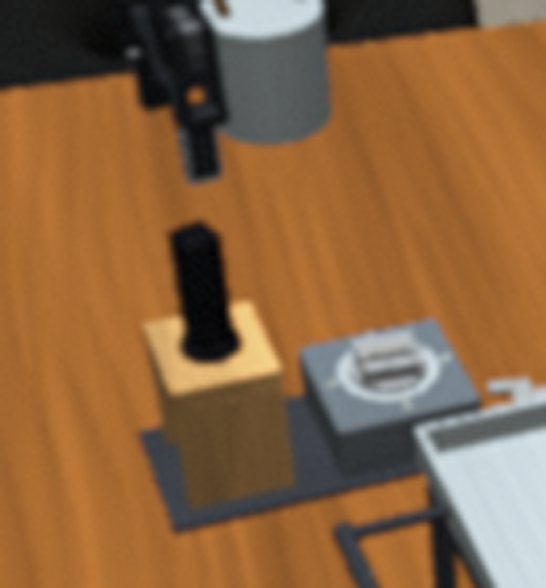

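Request:
servo_tool([
  {"linear": [0, 1, 35], "angular": [0, 0, 0], "gripper": 1},
  {"linear": [0, 1, 70], "angular": [0, 0, 0], "gripper": 1},
  {"linear": [0, 1, 98], "angular": [0, 0, 0], "gripper": 1},
  {"linear": [0, 1, 107], "angular": [0, 0, 0], "gripper": 1},
  {"linear": [0, 1, 108], "angular": [0, 0, 0], "gripper": 1},
  {"linear": [0, 1, 108], "angular": [0, 0, 0], "gripper": 1},
  {"linear": [0, 1, 108], "angular": [0, 0, 0], "gripper": -1},
  {"linear": [0, 1, 108], "angular": [0, 0, 0], "gripper": -1},
  {"linear": [0, 1, 108], "angular": [0, 0, 0], "gripper": -1},
  {"linear": [0, 1, 108], "angular": [0, 0, 0], "gripper": -1},
  {"linear": [0, 1, 108], "angular": [0, 0, 0], "gripper": -1},
  {"linear": [0, 1, 108], "angular": [0, 0, 0], "gripper": -1},
  {"linear": [0, 1, 108], "angular": [0, 0, 0], "gripper": -1},
], force=60)

```text
time_s: 36.0
position: [0.4413, 0.2854, 0.1381]
tool_rot: [[-0.987, -0.159, 0.001], [-0.159, 0.987, 0.0], [-0.001, 0.0, -1.0]]
ft_force: [-1.4, -0.9, 4.7]
grip_width: 0.0254
```

```bash
python3 -c "
from h import *
move(.441,.2845,.245,99)
print(env.observe()['wrist_torque'])
"
```

```text
lin [   0.3   -0.8 -106.9] ang [0.  0.1 0.2] t 36.0 pos [0.4413 0.2854 0.1381] q [ 20.  25.  88.  -0.  67. -79.] w 0.0254 f [-1.4 -0.9  4.7]
[-0.08949027  0.17388757 -0.05064366]
```

Request:
servo_tool([
  {"linear": [0, 0, -15], "angular": [0, 0, 0], "gripper": -1},
  {"linear": [0, 0, -40], "angular": [0, 0, 0], "gripper": -1},
  {"linear": [0, 0, -70], "angular": [0, 0, 0], "gripper": -1},
  {"linear": [0, 0, -100], "angular": [0, 0, 0], "gripper": -1},
  {"linear": [0, 0, -118], "angular": [0, 0, 0], "gripper": -1},
  {"linear": [0, 0, -120], "angular": [0, 0, 0], "gripper": -1},
  {"linear": [0, 0, -120], "angular": [0, 0, 0], "gripper": -1},
  {"linear": [0, 0, -120], "angular": [0, 0, 0], "gripper": -1},
])

```text
time_s: 36.8
position: [0.4405, 0.2851, 0.2561]
tool_rot: [[-0.987, -0.159, -0.003], [-0.159, 0.987, -0.001], [0.003, -0.001, -1.0]]
ft_force: [-0.2, 0.2, -1.1]
grip_width: 0.0253
```

Run:
```python
from h import *
o=env.observe(); print(o["position"])
for n,sl in(("top",np.s_[180:290,190:290]),("side",np.s_[50:190,180:310])):
    p=env.get_image(n); cv2.imwrite(f"pics/g2{n}.png",cv2.resize(p['frame'][sl],None,fx=4.2,fy=4.2,interpolation=cv2.INTER_CUBIC))
move(.5555,.2922,.20,94.5)
```

```text
[0.44053349 0.28509412 0.25606726]
lin [-114.6  -11.3   56.1] ang [-0.  -0.1  4.7] t 36.9 pos [0.4407 0.2852 0.2564] q [ 20.  19.  77.   0.  85. -79.] w 0.0254 f [ 0.7 -0.3 -1.7]
```

View pics/g2side.png

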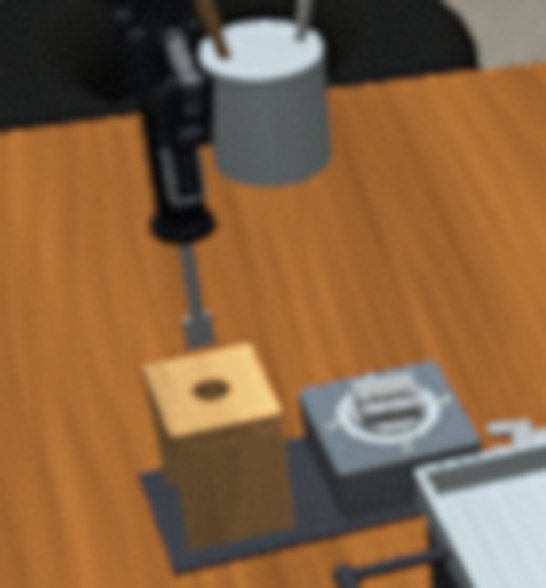

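View pics/g2top.png

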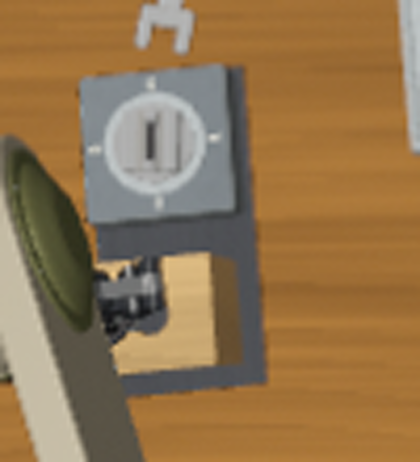

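Run:
```python
from h import *
p=env.get_image("side"); t=env.get_image("top")
cv2.imwrite("pics/g3.png",cv2.resize(p['frame'][100:165,205:300],None,fx=8,fy=8,interpolation=cv2.INTER_CUBIC))
cv2.imwrite("pics/g3t.png",cv2.resize(t['frame'][190:235,200:260],None,fx=12,fy=12,interpolation=cv2.INTER_CUBIC))
q=proj(p,[[.4407,.2852,.1333],[.4421,.2832,.1],[.5567,.2922,.0665]]); print(q,(q+.5-[205,100])*8-.5)
q=proj(t,[[.5567,.2922,.0665]]); print((q+.5-[200,190])*12-.5)
```

```text
[[227.01175432 131.31476635]
 [229.2447055  141.95935941]
 [271.23060654 143.11060793]] [[179.59403457 254.01813083]
 [197.45764399 339.17487529]
 [533.3448523  348.38486343]]
[[319.98825978 276.92331004]]
```

View pics/g3.png

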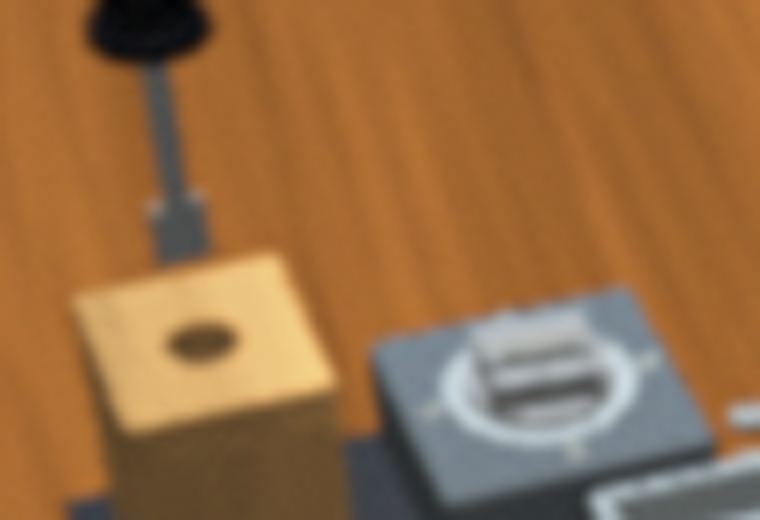

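View pics/g3t.png

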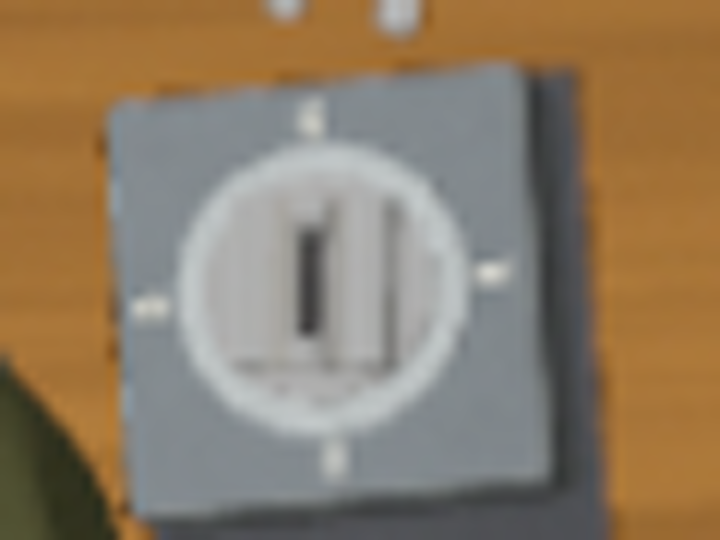

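Run:
```python
from h import *
move(.5562,.2935,.201,94.4)
```

```text
lin [-115.3  -10.2   55.6] ang [-0.  -0.1  4.8] t 37.0 pos [0.4409 0.2852 0.2568] q [ 20.  19.  77.  -0.  85. -79.] w 0.0252 f [-0.1 -0.3 -1.5]
```

Request:
servo_tool([
  {"linear": [-25, -2, 0], "angular": [0, 0, 1], "gripper": -1},
  {"linear": [-55, -5, 0], "angular": [0, 0, 2], "gripper": -1},
  {"linear": [-85, -8, 0], "angular": [0, 0, 3.5], "gripper": -1},
  {"linear": [-110, -10, 0], "angular": [0, 0, 4.8], "gripper": -1},
  {"linear": [-115.3, -10.2, 10], "angular": [0, 0, 4.8], "gripper": -1},
  {"linear": [-115.3, -10.2, 30], "angular": [0, 0, 4.8], "gripper": -1},
  {"linear": [-115.3, -10.2, 48], "angular": [0, 0, 4.8], "gripper": -1},
  {"linear": [-115.3, -10.2, 55], "angular": [0, 0, 4.8], "gripper": -1},
  {"linear": [-115.3, -10.2, 55], "angular": [0, 0, 4.8], "gripper": -1},
  {"linear": [-115.3, -10.2, 55], "angular": [0, 0, 4.8], "gripper": -1},
])

```text
time_s: 38.0
position: [0.5565, 0.2938, 0.2034]
tool_rot: [[-0.997, -0.076, 0.001], [-0.076, 0.997, 0.0], [-0.001, 0.0, -1.0]]
ft_force: [-0.4, -0.8, -0.7]
grip_width: 0.0254
```

Run:
```python
from h import *
p=env.get_image("side"); t=env.get_image("top")
cv2.imwrite("pics/g4.png",cv2.resize(p['frame'][95:165,225:305],None,fx=8,fy=8,interpolation=cv2.INTER_CUBIC))
cv2.imwrite("pics/g4t.png",cv2.resize(t['frame'][170:260,180:280],None,fx=6,fy=6,interpolation=cv2.INTER_CUBIC))
move(.5562,.2935,.201,94.4)
o=env.observe()["position"]
q=proj(p,[o-[0,0,.1231],[.5562,.2935,.0665]]); print((q+.5-[225,95])*8-.5)
```

```text
lin [ 0.5 -0.2  2.7] ang [ 0.   0.1 -0. ] t 38.1 pos [0.5567 0.2937 0.2037] q [ 17.  31.  65.  -0.  84. -77.] w 0.0256 f [ 0.3 -0.5 -1.2]
[[369.71338584 352.94532655]
 [371.14179738 386.50028924]]
```

View pics/g4.png

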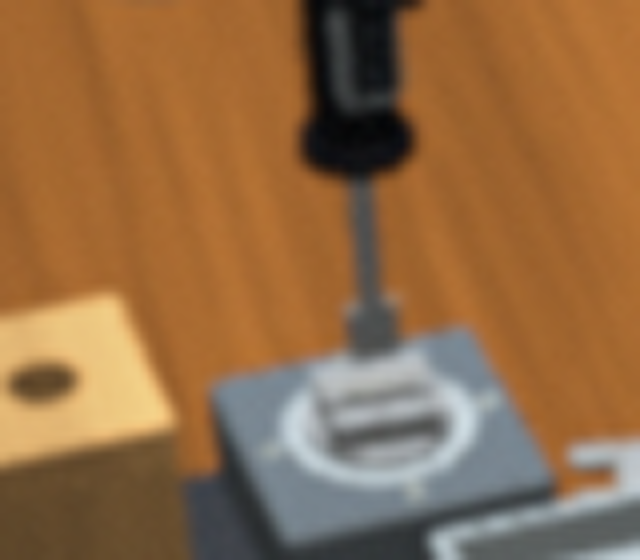

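View pics/g4t.png

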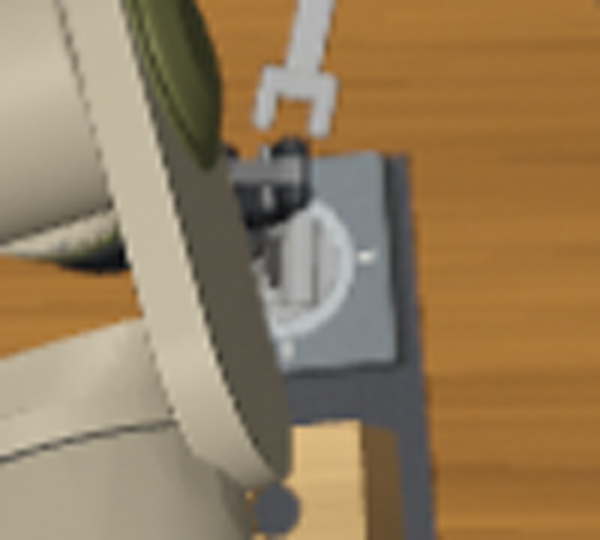

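Request:
servo_tool([
  {"linear": [0, 0, 6], "angular": [0, 0, 0], "gripper": -1},
  {"linear": [0, 0, 11], "angular": [0, 0, 0], "gripper": -1},
  {"linear": [0, 0, 14], "angular": [0, 0, 0], "gripper": -1},
  {"linear": [0, 0, 16], "angular": [0, 0, 0], "gripper": -1},
  {"linear": [0, 0, 17], "angular": [0, 0, 0], "gripper": -1},
  {"linear": [0, 0, 18], "angular": [0, 0, 0], "gripper": -1},
  {"linear": [0, 0, 18], "angular": [0, 0, 0], "gripper": -1},
])

```text
time_s: 38.8
position: [0.5565, 0.2936, 0.1846]
tool_rot: [[-0.997, -0.076, -0.0], [-0.076, 0.997, -0.0], [0.0, -0.0, -1.0]]
ft_force: [0.2, 0.7, -1.7]
grip_width: 0.0256
```

Request:
servo_tool([
  {"linear": [0, 0, 1.5], "angular": [0, 0, 0], "gripper": -1},
  {"linear": [0, 0, 3], "angular": [0, 0, 0], "gripper": -1},
  {"linear": [0, 0, 4], "angular": [0, 0, 0], "gripper": -1},
  {"linear": [0, 0, 4], "angular": [0, 0, 0], "gripper": -1},
])

```text
time_s: 39.2
position: [0.5564, 0.2936, 0.1804]
tool_rot: [[-0.997, -0.076, -0.0], [-0.076, 0.997, -0.0], [0.0, -0.0, -1.0]]
ft_force: [0.5, -0.4, -2.4]
grip_width: 0.0255
```

Run:
```python
from h import *
p=env.get_image("side")
cv2.imwrite("pics/g5.png",cv2.resize(p['frame'][95:165,225:305],None,fx=8,fy=8,interpolation=cv2.INTER_CUBIC))
```

```text
(no output)
```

View pics/g5.png

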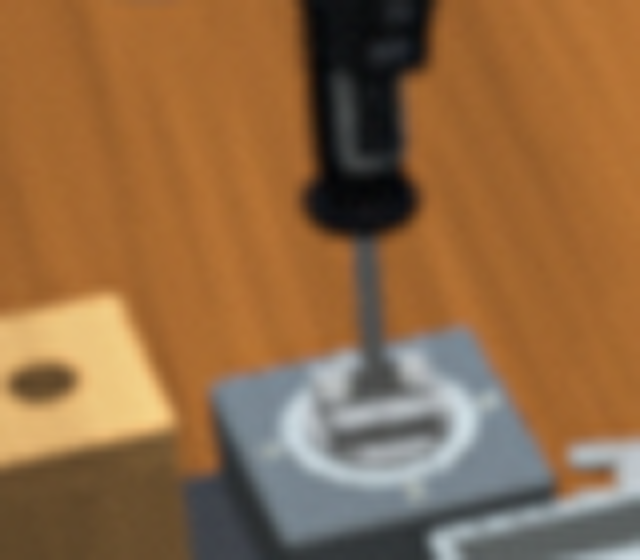

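Request:
servo_tool([
  {"linear": [0, 0, 0], "angular": [0, 0, 5], "gripper": -1},
  {"linear": [0, 0, 0], "angular": [0, 0, 10], "gripper": -1},
  {"linear": [0, 0, 0], "angular": [0, 0, 15], "gripper": -1},
  {"linear": [0, 0, 0], "angular": [0, 0, 20], "gripper": -1},
  {"linear": [0, 0, 0], "angular": [0, 0, 25], "gripper": -1},
  {"linear": [0, 0, 0], "angular": [0, 0, 30], "gripper": -1},
  {"linear": [0, 0, 0], "angular": [0, 0, 35], "gripper": -1},
  {"linear": [0, 0, 0], "angular": [0, 0, 40], "gripper": -1},
  {"linear": [0, 0, 0], "angular": [0, 0, 45], "gripper": -1},
  {"linear": [0, 0, 0], "angular": [0, 0, 50], "gripper": -1},
  {"linear": [0, 0, 0], "angular": [0, 0, 50], "gripper": -1},
])

```text
time_s: 40.35
position: [0.5564, 0.2936, 0.1807]
tool_rot: [[-0.699, 0.715, 0.0], [0.715, 0.699, -0.0], [-0.0, -0.0, -1.0]]
ft_force: [-0.3, -0.2, -0.9]
grip_width: 0.0257
```

Run:
```python
from h import *
p=env.get_image("side"); print(env.observe()["wrist_torque"])
cv2.imwrite("pics/g6.png",cv2.resize(p['frame'][95:165,225:305],None,fx=8,fy=8,interpolation=cv2.INTER_CUBIC))
```

```text
[-0.09670053  0.06509168  0.06574015]
```

View pics/g6.png

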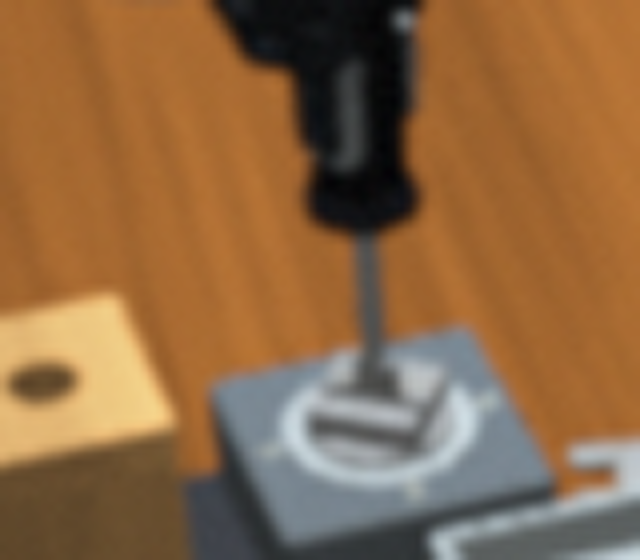

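Request:
servo_tool([
  {"linear": [0, 0, 0], "angular": [0, 0, 6], "gripper": -1},
  {"linear": [0, 0, 0], "angular": [0, 0, 12], "gripper": -1},
  {"linear": [0, 0, 0], "angular": [0, 0, 18], "gripper": -1},
  {"linear": [0, 0, 0], "angular": [0, 0, 24], "gripper": -1},
  {"linear": [0, 0, 0], "angular": [0, 0, 30], "gripper": -1},
  {"linear": [0, 0, 0], "angular": [0, 0, 36], "gripper": -1},
  {"linear": [0, 0, 0], "angular": [0, 0, 42], "gripper": -1},
  {"linear": [0, 0, 0], "angular": [0, 0, 46], "gripper": -1},
  {"linear": [0, 0, 0], "angular": [0, 0, 46], "gripper": -1},
])

```text
time_s: 41.3
position: [0.5559, 0.2934, 0.1806]
tool_rot: [[0.027, 1.0, -0.001], [1.0, -0.027, -0.001], [-0.001, -0.001, -1.0]]
ft_force: [-3.5, -1.1, 1.4]
grip_width: 0.0254
```

Run:
```python
from h import *
p=env.get_image("side"); print(env.observe()["wrist_torque"])
cv2.imwrite("pics/g7.png",cv2.resize(p['frame'][95:165,225:305],None,fx=8,fy=8,interpolation=cv2.INTER_CUBIC))
```

```text
[-0.42365868  0.93408722  0.02725843]
```

View pics/g7.png

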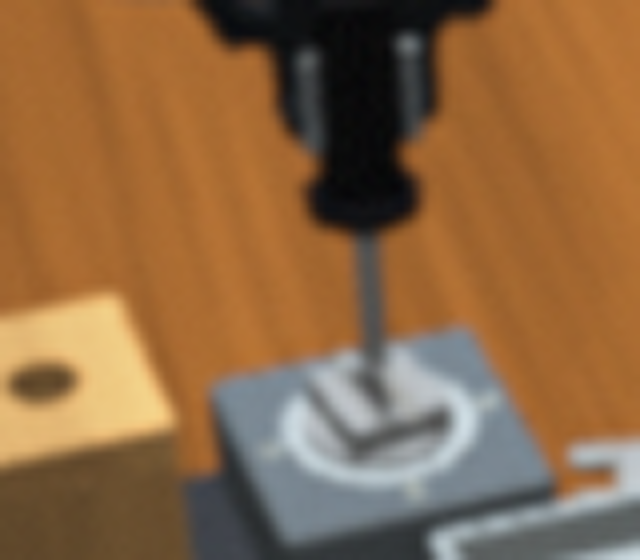

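Request:
servo_tool([
  {"linear": [0, 0, 0], "angular": [0, 0, 2], "gripper": -1},
  {"linear": [0, 0, 0], "angular": [0, 0, 4], "gripper": -1},
  {"linear": [0, 0, 0], "angular": [0, 0, 5], "gripper": -1},
  {"linear": [0, 0, 0], "angular": [0, 0, 5], "gripper": -1},
  {"linear": [0, 0, 0], "angular": [0, 0, 5], "gripper": -1},
])

```text
time_s: 41.85
position: [0.556, 0.2935, 0.1806]
tool_rot: [[0.114, 0.994, -0.001], [0.994, -0.114, -0.0], [-0.001, -0.001, -1.0]]
ft_force: [-4.8, -2.2, 2.2]
grip_width: 0.0255
```

Run:
```python
from h import *
o=env.observe();print(o["wrist_torque"],o["ft_force"],o["q"])
```

```text
[-0.49154175  1.40687478  0.08047475] [-4.81376965 -2.17156156  2.16996604] [1.70594641e+01 3.23785746e+01 6.66271950e+01 4.77668100e-04
 8.10751943e+01 2.35773057e+01]
```

Request:
servo_tool([
  {"linear": [0, 0, 0], "angular": [0, 0, 2], "gripper": -1},
  {"linear": [0, 0, 0], "angular": [0, 0, 4], "gripper": -1},
  {"linear": [0, 0, 0], "angular": [0, 0, 4], "gripper": -1},
  {"linear": [0, 0, 0], "angular": [0, 0, 4], "gripper": -1},
])

```text
time_s: 42.25
position: [0.5559, 0.2936, 0.1805]
tool_rot: [[0.183, 0.983, -0.002], [0.983, -0.183, -0.0], [-0.001, -0.001, -1.0]]
ft_force: [-5.0, -2.0, 2.8]
grip_width: 0.0254
```

Run:
```python
from h import *
o=env.observe();print(o["wrist_torque"],o["ft_force"])
p=env.get_image("side")
cv2.imwrite("pics/g8.png",cv2.resize(p['frame'][95:165,225:305],None,fx=8,fy=8,interpolation=cv2.INTER_CUBIC))
```

```text
[-0.44081055  1.39998498  0.05794791] [-4.97091365 -2.02663537  2.79405603]
```

View pics/g8.png

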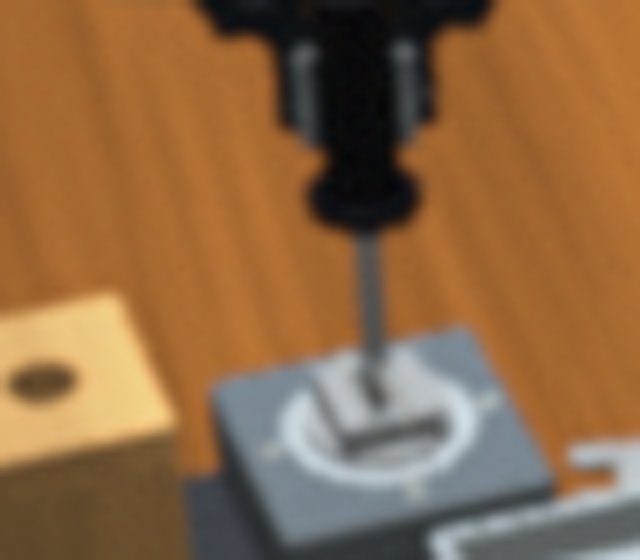

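Request:
servo_tool([
  {"linear": [0, 0, 0], "angular": [0, 0, 2], "gripper": -1},
  {"linear": [0, 0, 0], "angular": [0, 0, 4], "gripper": -1},
  {"linear": [0, 0, 0], "angular": [0, 0, 4], "gripper": -1},
  {"linear": [0, 0, 0], "angular": [0, 0, 4], "gripper": -1},
])

```text
time_s: 42.7
position: [0.5558, 0.2936, 0.1806]
tool_rot: [[0.25, 0.968, -0.002], [0.968, -0.25, -0.0], [-0.001, -0.001, -1.0]]
ft_force: [-5.5, -1.2, 1.8]
grip_width: 0.0253
```

Run:
```python
from h import *
o=env.observe();print(o["wrist_torque"],o["ft_force"])
```

```text
[-0.48088998  1.55031469  0.23964916] [-5.53536749 -1.23109237  1.82613827]
```

Request:
servo_tool([
  {"linear": [0, 0, 0], "angular": [0, 0, 1.5], "gripper": -1},
  {"linear": [0, 0, 0], "angular": [0, 0, 3], "gripper": -1},
  {"linear": [0, 0, 0], "angular": [0, 0, 3], "gripper": -1},
])

```text
time_s: 43.0
position: [0.5558, 0.2937, 0.1806]
tool_rot: [[0.301, 0.954, -0.002], [0.954, -0.301, -0.0], [-0.001, -0.001, -1.0]]
ft_force: [-5.3, -1.8, 2.4]
grip_width: 0.0252
```

Run:
```python
from h import *
o=env.observe();print(o["wrist_torque"],o["ft_force"])
p=env.get_image("side")
cv2.imwrite("pics/g9.png",cv2.resize(p['frame'][95:165,225:305],None,fx=8,fy=8,interpolation=cv2.INTER_CUBIC))
```

```text
[-0.39560803  1.49646271  0.44188666] [-5.32953883 -1.79395141  2.38941374]
```

View pics/g9.png

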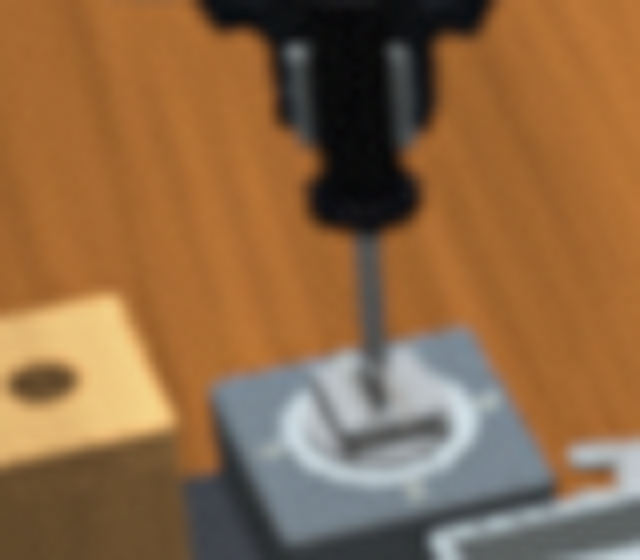

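Request:
servo_tool([
  {"linear": [0, 0, 0], "angular": [0, 0, -5], "gripper": -1},
  {"linear": [0, 0, 0], "angular": [0, 0, -10], "gripper": -1},
  {"linear": [0, 0, 0], "angular": [0, 0, -11], "gripper": -1},
  {"linear": [0, 0, 0], "angular": [0, 0, -11], "gripper": -1},
  {"linear": [0, 0, -5], "angular": [0, 0, -11], "gripper": -1},
  {"linear": [0, 0, -12], "angular": [0, 0, -11], "gripper": -1},
  {"linear": [0, 0, -30], "angular": [0, 0, -11], "gripper": -1},
  {"linear": [0, 0, -60], "angular": [0, 0, -11], "gripper": -1},
  {"linear": [0, 0, -76], "angular": [0, 0, -11], "gripper": -1},
  {"linear": [0, 0, -76], "angular": [0, 0, -11], "gripper": -1},
  {"linear": [0, 0, -76], "angular": [0, 0, -11], "gripper": -1},
])

```text
time_s: 44.15
position: [0.5567, 0.2936, 0.2565]
tool_rot: [[0.116, 0.993, 0.001], [0.993, -0.116, 0.0], [0.0, 0.001, -1.0]]
ft_force: [0.1, 0.5, -1.7]
grip_width: 0.0256
```

Run:
```python
from h import *
for n,sl in(("side",np.s_[95:165,225:305]),("top",np.s_[190:250,200:280])):
    p=env.get_image(n); cv2.imwrite(f"pics/g10{n}.png",cv2.resize(p['frame'][sl],None,fx=8,fy=8,interpolation=cv2.INTER_CUBIC))
move(.441,.2852,.2568,99)
```

```text
lin [ -21.6 -113.6   -1.2] ang [-1.000e-01 -0.000e+00 -1.056e+02] t 44.2 pos [0.5564 0.2935 0.2555] q [17. 30. 59. -0. 91. 24.] w 0.0256 f [ 0.2  0.3 -1. ]
```

View pics/g10side.png

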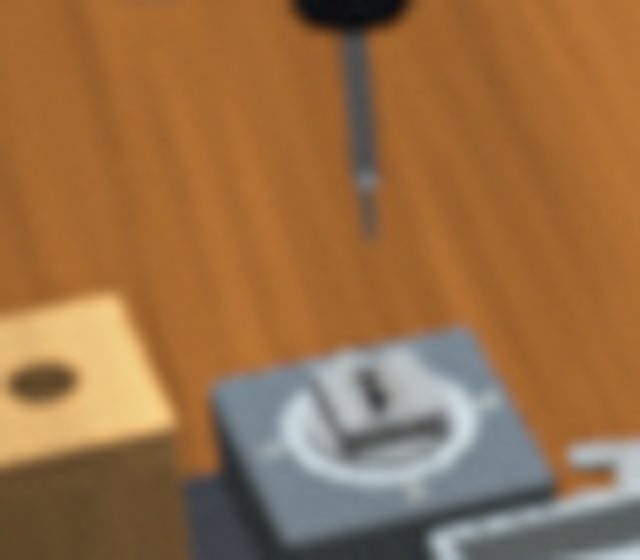

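Request:
servo_tool([
  {"linear": [0, 0, 0], "angular": [0, 0, -8], "gripper": -1},
  {"linear": [0, 0, 0], "angular": [0, 0, -16], "gripper": -1},
  {"linear": [-2, -10, -1], "angular": [0, 0, -24], "gripper": -1},
  {"linear": [-4, -21, -1], "angular": [0, 0, -32], "gripper": -1},
  {"linear": [-6, -32, -1], "angular": [0, 0, -40], "gripper": -1},
  {"linear": [-8, -43, -1], "angular": [0, 0, -48], "gripper": -1},
  {"linear": [-10, -54, -1], "angular": [0, 0, -56], "gripper": -1},
  {"linear": [-12, -65, -1], "angular": [0, 0, -64], "gripper": -1},
  {"linear": [-14, -76, -1], "angular": [0, 0, -72], "gripper": -1},
  {"linear": [-16, -86, -1], "angular": [0, 0, -80], "gripper": -1},
  {"linear": [-18, -96, -1], "angular": [0, 0, -88], "gripper": -1},
  {"linear": [-20, -106, -1], "angular": [0, 0, -96], "gripper": -1},
  {"linear": [-21.6, -113, -1], "angular": [0, 0, -104], "gripper": -1},
  {"linear": [-21.6, -113, -1], "angular": [0, 0, -105.6], "gripper": -1},
  {"linear": [-21.6, -113, -1], "angular": [0, 0, -105.6], "gripper": -1},
  {"linear": [-21.6, -113, -1], "angular": [0, 0, -105.6], "gripper": -1},
])

```text
time_s: 45.85
position: [0.4421, 0.2852, 0.2573]
tool_rot: [[-0.988, -0.153, -0.0], [-0.153, 0.988, -0.0], [0.0, -0.0, -1.0]]
ft_force: [-0.3, 0.1, -2.2]
grip_width: 0.0252
```

Run:
```python
from h import *
move(.4413,.2850,.2568,99)
p=env.get_image("side"); t=env.get_image("top")
cv2.imwrite("pics/g11.png",cv2.resize(p['frame'][100:165,205:300],None,fx=8,fy=8,interpolation=cv2.INTER_CUBIC))
cv2.imwrite("pics/g11t.png",cv2.resize(t['frame'][190:235,200:260],None,fx=12,fy=12,interpolation=cv2.INTER_CUBIC))
```

```text
lin [ 0.8 -0.1  0.5] ang [-0.  -0.  -0.2] t 45.9 pos [0.4421 0.2852 0.2573] q [ 20.  19.  76.  -0.  85. -79.] w 0.0252 f [-0.3  0.1 -2.2]
```

View pics/g11.png

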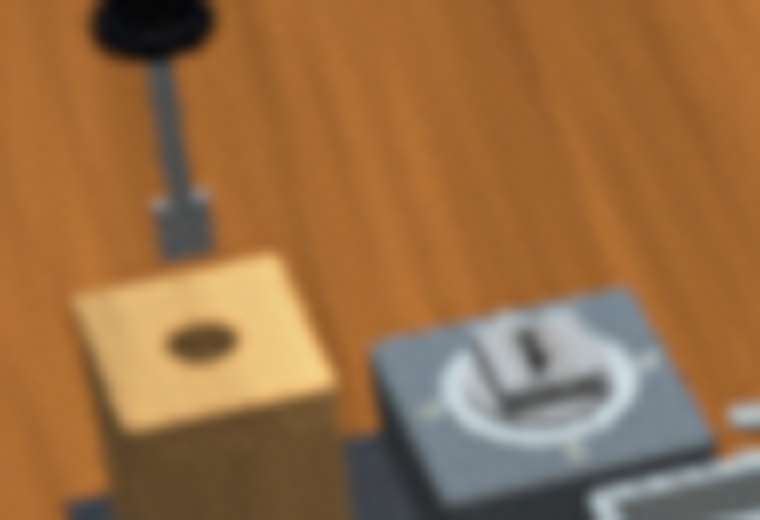

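View pics/g11t.png

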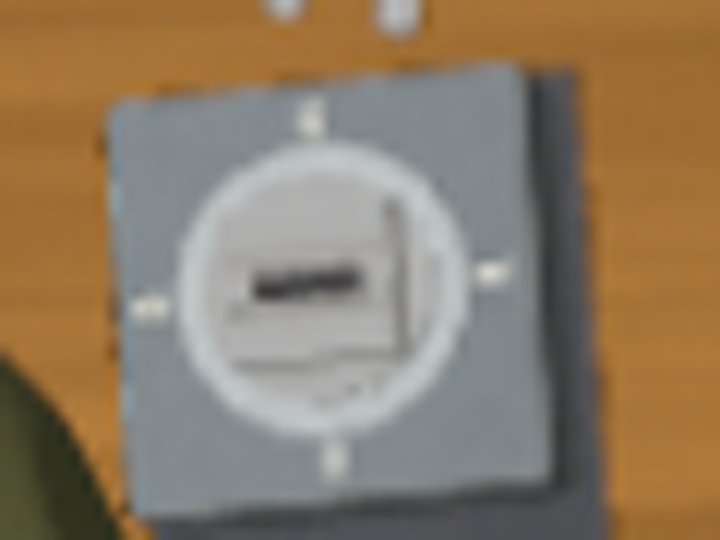

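Request:
servo_tool([
  {"linear": [0.6, 0, 10], "angular": [0, 0, 0], "gripper": -1},
  {"linear": [0.6, 0, 22], "angular": [0, 0, 0], "gripper": -1},
  {"linear": [0.6, 0, 30], "angular": [0, 0, 0], "gripper": -1},
  {"linear": [0.6, 0, 36], "angular": [0, 0, 0], "gripper": -1},
  {"linear": [0.6, 0, 40], "angular": [0, 0, 0], "gripper": -1},
  {"linear": [0.6, 0, 42], "angular": [0, 0, 0], "gripper": -1},
  {"linear": [0.6, 0, 42], "angular": [0, 0, 0], "gripper": -1},
])

```text
time_s: 46.65
position: [0.4412, 0.2851, 0.2156]
tool_rot: [[-0.988, -0.156, -0.0], [-0.156, 0.988, -0.0], [0.0, -0.0, -1.0]]
ft_force: [-0.4, 0.0, -1.1]
grip_width: 0.0249
```

In the hole, no contact force. Continue down.

Request:
servo_tool([
  {"linear": [0, 0, 15], "angular": [0, 0, 0], "gripper": -1},
  {"linear": [0, 0, 35], "angular": [0, 0, 0], "gripper": -1},
  {"linear": [0, 0, 55], "angular": [0, 0, 0], "gripper": -1},
  {"linear": [0, 0, 68], "angular": [0, 0, 0], "gripper": -1},
  {"linear": [0, 0, 74], "angular": [0, 0, 0], "gripper": -1},
  {"linear": [0, 0, 76], "angular": [0, 0, 0], "gripper": -1},
  {"linear": [0, 0, 77], "angular": [0, 0, 0], "gripper": -1},
  {"linear": [0, 0, 77], "angular": [0, 0, 0], "gripper": -1},
])

```text
time_s: 47.45
position: [0.4414, 0.2852, 0.1392]
tool_rot: [[-0.988, -0.156, 0.001], [-0.156, 0.988, 0.0], [-0.001, 0.0, -1.0]]
ft_force: [-0.0, 0.2, -1.4]
grip_width: 0.0254
```

Request:
servo_tool([
  {"linear": [0, 0, 0.7], "angular": [0, 0, 0], "gripper": -1},
  {"linear": [0, 0, 1.2], "angular": [0, 0, 0], "gripper": -1},
  {"linear": [0, 0, 1.2], "angular": [0, 0, 0], "gripper": -1},
])

```text
time_s: 47.75
position: [0.4414, 0.2852, 0.1381]
tool_rot: [[-0.988, -0.156, 0.001], [-0.156, 0.988, 0.0], [-0.001, 0.0, -1.0]]
ft_force: [-0.7, -0.9, 4.7]
grip_width: 0.0253
```

Seated (contact force, same height as at pick-up). Release and retreat.

Request:
servo_tool([
  {"linear": [0, 0, 0], "angular": [0, 0, 0], "gripper": 0},
  {"linear": [0, 0, 0], "angular": [0, 0, 0], "gripper": 1},
  {"linear": [0, 0, 0], "angular": [0, 0, 0], "gripper": 1},
  {"linear": [0, 0, 0], "angular": [0, 0, 0], "gripper": 1},
  {"linear": [0, 0, 0], "angular": [0, 0, 0], "gripper": 1},
  {"linear": [0, 0, -20], "angular": [0, 0, 0], "gripper": 1},
  {"linear": [0, 0, -60], "angular": [0, 0, 0], "gripper": 1},
  {"linear": [0, 0, -105], "angular": [0, 0, 0], "gripper": 1},
  {"linear": [0, 0, -130], "angular": [0, 0, 0], "gripper": 1},
  {"linear": [40, 0, -130], "angular": [0, 0, 0], "gripper": 1},
  {"linear": [85, 0, -130], "angular": [0, 0, 0], "gripper": 1},
  {"linear": [120, 0, -130], "angular": [0, 0, 0], "gripper": 1},
  {"linear": [120, 0, -130], "angular": [0, 0, 0], "gripper": 1},
  {"linear": [120, 0, -130], "angular": [0, 0, 0], "gripper": 1},
  {"linear": [120, 0, -130], "angular": [0, 0, 0], "gripper": 1},
])

```text
time_s: 49.25
position: [0.3235, 0.2665, 0.2675]
tool_rot: [[-0.988, -0.156, 0.0], [-0.156, 0.988, 0.0], [-0.0, 0.0, -1.0]]
ft_force: [-0.0, -0.3, -0.5]
grip_width: 0.0856
```

Run:
```python
from h import *
for n in("top","side"):
    p=env.get_image(n); off,k,sl=((180,60),2.5,np.s_[60:290,180:500]) if n=="top" else ((200,90),2.4,np.s_[90:340,200:450])
    cv2.imwrite(f"pics/z_{n}.png",cv2.resize(p["frame"][sl],None,fx=k,fy=k,interpolation=cv2.INTER_CUBIC))
```

```text
(no output)
```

View pics/z_top.png

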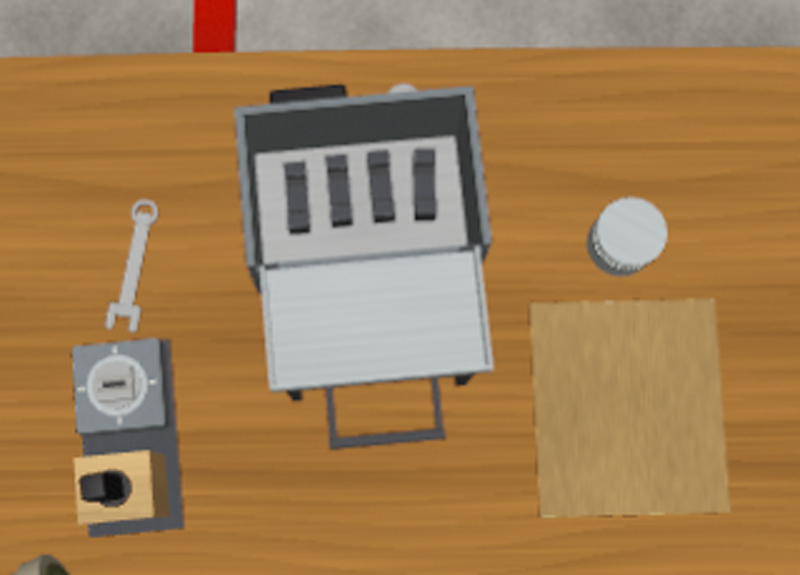

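View pics/z_side.png

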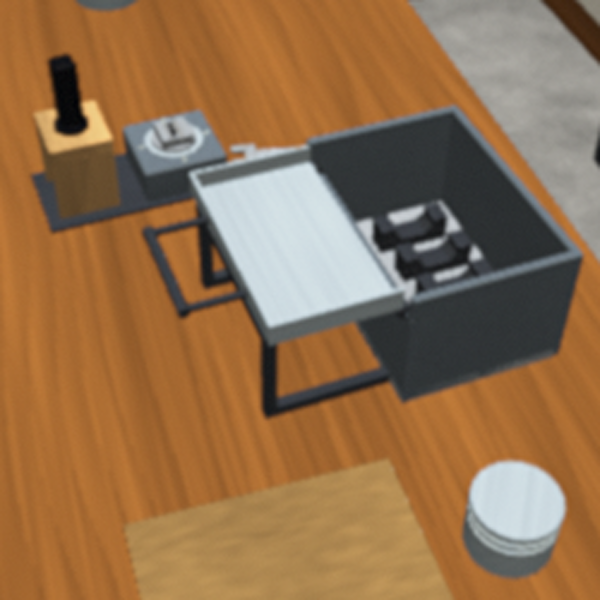

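```bash
python3 -c "
from rig import env
print(env.close_job())"
```

```text
the job is handed in; nothing more can be done
None
```

The job is done and handed in; the clock read about 49 s of the 210 s allowed at the last check before hand-in.

- **Caps:** all four caps went into the tray. One had been knocked aside mid-run and came to rest beside the piston, so I located it again and picked it from there. I raised the tray by its bar to about 70° and lowered it fully onto its stop. The last pictures show all four caps in the hopper and the tray empty and level.
- **Switch:** I turned the switch clockwise with the screwdriver until the torque rose to about 0.44 N m and the knob stopped moving. The slot now lies along the station's y. It had to turn about 110° at the tool because the blade has play in the slot.
- **Screwdriver:** it stands back in its rack, seated at the same height as when I picked it up.
- **Piston and spanner:** both look unmoved in the pictures.

**Checks that disagreed:** the two cameras differed by up to about 2 mm at the control station. I corrected for this using the blade tip seen in the side picture, and the blade entered the slot with no measurable side force. The highest force reading I saw was about 24 N, when pressing the tray down onto its stop. No check failed.

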